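# Clamp the ring gauge: bite plus an eighth of a turn

### The arm

A 6-joint arm with a two-finger parallel gripper is mounted at the origin on the work surface; the furniture and walls round the work are solid. World frame = base frame: x ahead of the robot, y to its left, z up, the work surface at z = 0. Lengths are in m, angles in degrees, forces in N, time in s.
With the tool pointing down it reaches from about 0.35 to 1 m from the base axis. Payload 7.1 kg.
Tool frame: the origin (TCP) lies at the very end of the fingers, on their centre line; the grasp point (between the pads) lies 19 mm behind it; z points along the fingers, x is the direction in which the jaws open and shut, and the axes are right-handed (so a half turn about z gives the same grasp; the last joint's range is limited). The gripper opens to 85 mm and grips with 20 to 120 N. Pads are 22 mm wide; open, the fingers measure 114 mm over their backs; the gripper's body (76 mm by 85 mm) begins 54 mm behind the grasp point. The pads swing forward as they close: fully open they stand 13 mm farther back than shut.
Start: joints at [69.5, 24.242, 93.386, -0, 62.372, -1.089], TCP at [0.208, 0.589, 0.197] pointing down, gripper open.
Joint ranges: [-172.04, 172.04], [-51.8, 120.97], [4.93, 147.93], [-75.15, 255.16], [6.16, 154.13], [-145.62, 145.62]. Speed limits (degrees/s): [136.94, 136.94, 172.46, 180, 180, 180].

### API

Orientations are given as [roll, pitch, yaw] about the fixed x, y, z axes, in that order (R = Rz(yaw) Ry(pitch) Rx(roll)).
In Python, from bench import ctrl, eyes gives the robot as it stands. The module is installed in compiled form; this text tells all that it offers.
- The arm moves only by the tool servo_tool, never from a script. Its argument "deltas" is one flat list of numbers, 7 for each row, row after row: the gripper's target within -1 to 1 (fully open at 1, half-way at 0, shut at -1), then the shift along the tool's x, y, z in m, then the turn, a rotation vector about the tool's x, y, z in rad. In form: [hand, tx, ty, tz, rx, ry, rz, hand, tx, ty, tz, rx, ry, rz, ...]. A call has 1 to 8 rows; each row is the pose to reach, as a shift and turn from the pose commanded when the call began, along the tool's axes at that moment; what a row does not reach only later rows make up. A row lasts 1/10 s, in which the tool goes at most 50 mm and 8.59 degrees, less where a joint would pass 70% of its speed; a pose out of reach is approached as far as the arm can. A call with a gripper value outside its range is refused whole. The fingers move at their own pace and stop on an object; "force" is the grip in N (left out, the last holds). Time passes only in rows, so rows that repeat a pose let the fingers close. It gives the time, the measured TCP pose, the force and the opening at its end, in the units of the state.
- ctrl.read_state(): the state, without advancing time (a new reading comes with each control period).
- eyes.read_camera(name): name is "scene" or "top" or "wrist"; returns a dict with "image" (420x560x3 uint8, red, green, blue), "depth" (420x560 float32, m along the optical axis (not along the pixel's ray), 0 where there is no reading), "fovy" (degrees; the focal length in pixels is half the picture's height over the tangent of half this angle, whatever the lens; pixels are square), "cx", "cy" (the principal point, pixels), "xyz" and "rotation" of the camera in the world. Camera axes: x right, y down, z forward; pixel columns grow to the right and rows downward; lengths in m; the calibration is good to about 2 mm. A picture is of the moment at which its call begins.
- ctrl.finish_job(): hands the job in, once; it reports no verdict.
The state is a dict: "time": time; "joint_pos": joint angles; "qvel": joint speeds; "tau": joint torques, N m; "tcp_pos": TCP position; "tcp_rot": TCP orientation; "contact_force": force on the tool from outside, world axes, zero at the start; "wrist_torque": the same for the moment, N m; "grip_width": finger opening in m.
Only numpy, scipy, OpenCV 4.12 (cv2) and the standard library are available. Lean on these libraries where they do the work, as an engineer would, in place of code of your own. Each camera call takes 0.05 s, during which the arm holds its last target.

### The job

Put the steel ring gauge flat on the clamping fixture's metal plate and slide it back under the raised clamp foot until it rests against both stop pins. Then turn the black knob clockwise until you feel the foot bite on the ring (the resistance jumps up) and add one eighth of a turn (45 degrees) from that point, never much more. Let go of everything, and leave the other things where they stand.

Things in the scene. Friction and masses are not known exactly. Their poses are not given: they have to be found in the camera images.
- fixture: Fixed grey clamping fixture, base 205 x 86 mm. Origin on the bench top under the centre of the correctly seated ring; z up, x points from the open mouth (facing roughly to the robot) back to the screw. Order along x: plate, stop pins, blue jaw with foot, knob. Nothing but the knob stands above the jaw.
- plate (a point): Middle of the flat bright metal plate that carries the ring, 116 mm along the fixture's x by 80 mm, open to the front and sides. Its top lies about 16 mm above the bench, up to 2.2 mm higher or lower from run to run (this point stays at 16 mm).
- pin_left (a point): Top of the left stop pin, upright, steel, 10 mm in diameter, 28 mm above the bench. The ring is home when its rim touches both pins.
- pin_right (a point): Top of the right stop pin, same as the left one.
- jaw_top (a point): Upper face of the blue jaw's arm, at mid-length; 59 mm above the bench at knob angle 0. The arm is 20 mm wide and runs along the fixture's centre line from 4 mm behind the nest centre to a 70 mm wide, 32 mm long rear block under the knob at the same height. The jaw goes straight down with the knob.
- nest (a point): Centre of the ring when it is home against both pins (half-way up the ring, nominally 25 mm above the bench); axes as the fixture's.
- ring: The steel ring gauge, the thing to be clamped: outer diameter 54 mm, bore about 20 mm, 18 mm high, 0.22 kg, loose, lying flat. Origin at the centre of its underside.
- ring_center (a point): Centre of the ring gauge, half-way up (9 mm above its underside); z up when it lies flat.
- foot: Round steel clamp foot, 13 mm in diameter, under the free end of the blue jaw, 17 mm behind the nest centre (over the rear wall of the seated ring). Origin at the centre of its lower face. At the start it hangs at least 4 mm above a ring lying on the plate. It is on a preloaded spring: within 0.4 rad of knob from first touch it presses with about 35 N, then some 55 N more per rad.
- knob (a joint): Knob angle (rad), grows clockwise from above (tightening); 0 to 0.5 at the start. Jaw and knob sink 3.2 mm per rad. Dry friction 0.4 N m (at rest part of it, of either sign, remains as an offset); from the bite on the resisting moment grows by 0.11 N m within 0.4 rad, then 0.17 N m per rad, turning or at rest. The bite comes 1 to 3.5 rad after the start, varies and must be felt. The knob stays put.
- knob_grip (a point): Grip point on the upright axis of the knob, 95 mm behind the nest. The knob is a black bar handle 50 mm long, 12 mm thick, 24 mm high on a thin 11 mm neck. x of this point runs along the bar to its end with the white dot, z up. The point lies 10 mm below the bar's top, 14 mm above its underside, 92 mm above the bench at knob angle 0.
- puck_center (a point): Bystander: white plastic dish, 103 mm in diameter, 25 mm high, point at its centre half-way up. It lies on one side of the fixture, the ring on the other.
- bottle: Bystander: dropper bottle with red tip, 46 mm in diameter, 119 mm high, origin at the centre of its underside.
- brass_adaptor: Bystander: brass hexagon adaptor, 31 mm across, 40 mm high, origin at the centre of its underside.
- steel_adaptor: Bystander: steel hexagon adaptor, 27 mm across, 38 mm high, origin at the centre of its underside.

How it is judged (in metres and radians):
On the way, in this order (a step that is already met when the one before it is completed fails the run):
1. the ring gauge lies flat on the plate, home against the stop pins (within 4 mm), with the clamp foot not yet pressing on it (horizontal distance between ring_center and nest below 0.004 m and z of ring_center in the frame of fixture between 0.021 and 0.0285 m and angle between ring_center's own z axis and vertical below 0.06 rad and contact force between foot and ring below 1 N), for 0.2 s.
2. the clamp foot has bitten on the ring (horizontal distance between ring_center and nest below 0.004 m and z of ring_center in the frame of fixture between 0.021 and 0.0285 m and angle between ring_center's own z axis and vertical below 0.06 rad and contact force between foot and ring above 5 N), for 0.1 s.
At the end, for the whole second after the job is handed in: The ring lies flat on the plate within 4 mm of home, at rest, and the foot presses on it with 42 to 88 N (about 20 to 65 degrees past the rise in resistance, which comes 10 to 20 degrees after first touch) (horizontal distance between ring_center and nest below 0.004 m and z of ring_center in the frame of fixture between 0.021 and 0.0285 m and angle between ring_center's own z axis and vertical below 0.06 rad and contact force between foot and ring between 42 and 88 N and linear speed of ring below 0.01 m/s).
It fails at once if clamp overtightened: the foot presses on the ring with more than 105 N (contact force between foot and ring above 105 N).
It fails at once if a bystander is moved by more than 30 mm (distance of any of puck_center, bottle, brass_adaptor, steel_adaptor from where it was at the start of the episode above 0.03 m).
It also fails if it takes over 64 s, if anything falls off the work surface, if the arm or the gripper's body presses on something with over 40 N, if the wrist force passes 120 N, or if a joint passes its speed limit or range.

## Working session

There is one attempt and no reset: what is moved stays moved. The work goes in short steps, Python scripts to look and compute and a tool call to move; the robot and the scene stay as the last step left them, time stands still between calls to the robot, and variables do not carry over. Pictures are saved under pics/ and viewed, and the job is handed in when it is done.

Besides the shell and the picture viewer there is one more tool, called after "Call:" as name(argument=value, ...) on one line, values as JSON. servo_tool: Moves the arm, as the interface text tells. Its arguments: {"type":"object","properties":{"deltas":{"type":"array","items":{"type":"number"}},"force":{"type":"number"}},"required":["deltas"]}

```bash
mkdir -p pics; cat > h.py <<'E'
import numpy as np,cv2
from bench import ctrl,eyes
def cam(n,save=None):
    d=eyes.read_camera(n)
    if save: cv2.imwrite('pics/'+save,cv2.cvtColor(d['image'],cv2.COLOR_RGB2BGR))
    return d
def cloud(d):
    h,w=d['depth'].shape;f=h/2/np.tan(np.radians(d['fovy'])/2)
    u,v=np.meshgrid(np.arange(w),np.arange(h));z=d['depth']
    P=np.stack([(u-d['cx'])/f*z,(v-d['cy'])/f*z,z],-1)
    P=P@np.array(d['rotation']).T+np.array(d['xyz']); P[z==0]=np.nan
    return P
E
python3 - <<'E'
from h import *
for n in['scene','top','wrist']:
    d=cam(n,n+'0.png');print(n,d['fovy'],d['cx'],d['cy'],d['xyz'],d['rotation'])
    np.savez('/tmp/'+n+'.npz',P=cloud(d),im=d['image'])
print(ctrl.read_state())
E
```

```text
scene 54.15293202802826 278.24748349906287 203.34993231646308 [ 0.85651436 -0.75072023  0.6146967 ] [-123.7365135    -1.07432097   23.18518596]Traceback (most recent call last):
  File "<stdin>", line 4, in <module>
  File "h.py", line 11, in cloud
    P=P@np.array(d['rotation']).T+np.array(d['xyz']); P[z==0]=np.nan
      ~~~~~~~~~~~~~~~~~~~~~~~~~~~^~~~~~~~~~~~~~~~~~~
ValueError: operands could not be broadcast together with shapes (420,560) (3,)
```

Rotation is given as rpy.

```bash
sed -i "s/np.array(d\['rotation'\]).T/R.from_euler('xyz',d['rotation'],degrees=True).as_matrix().T/; 1a from scipy.spatial.transform import Rotation as R" h.py
python3 - <<'E'
from h import *
for n in['scene','top','wrist']:
    d=cam(n,n+'0.png');print(n,d['fovy'],d['cx'],d['cy'],d['xyz'],d['rotation'])
    np.savez('/tmp/'+n+'.npz',P=cloud(d),im=d['image'])
print(ctrl.read_state())
E
```

```text
scene 54.15293202802826 278.24748349906287 203.34993231646308 [ 0.85651436 -0.75072023  0.6146967 ] [-123.7365135    -1.07432097   23.18518596]
top 52.16921499873077 280.4573676862302 209.81322694479744 [ 0.46402817 -0.05558427  1.25574796] [-174.67838889   -0.82848524  -88.25721609]
wrist 65.49069361172211 280.93534025771885 208.97809932627712 [0.1351815  0.61480986 0.3729988 ] [1.62602858e+02 9.79952617e-03 7.05521087e+01]
{'time': 0.2, 'joint_pos': array([ 6.94990455e+01,  2.42704786e+01,  9.34148839e+01,  1.04645790e-03,
        6.23725361e+01, -1.08848262e+00]), 'qvel': array([ 0.10662504, -0.09232494, -0.19121951,  0.03070392, -0.0277183 ,
       -0.04489665]), 'tau': array([ 4.54043002e-04, -5.57274377e+01, -2.81738913e+01,  9.63840591e-06,
        5.68131640e-03, -2.52842108e-05]), 'tcp_pos': array([0.20756202, 0.5891155 , 0.19651126]), 'tcp_rot': array([-1.79997974e+02,  5.78705571e-02,  7.05870435e+01]), 'contact_force': array([-0.48664242,  0.45818777, -0.62467002]), 'wrist_torque': array([-0.03058684,  0.06749076, -0.04345991]), 'grip_width': 0.08555753071326866}
```

View pics/scene0.png

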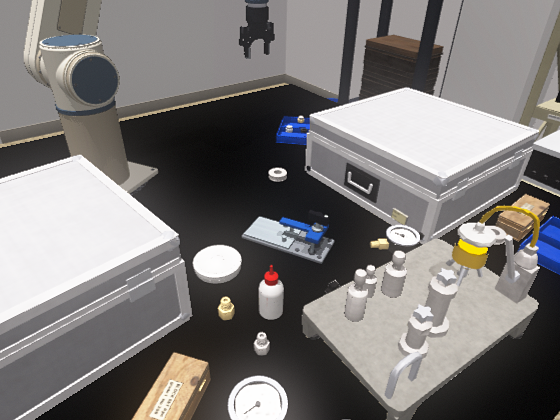

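View pics/top0.png

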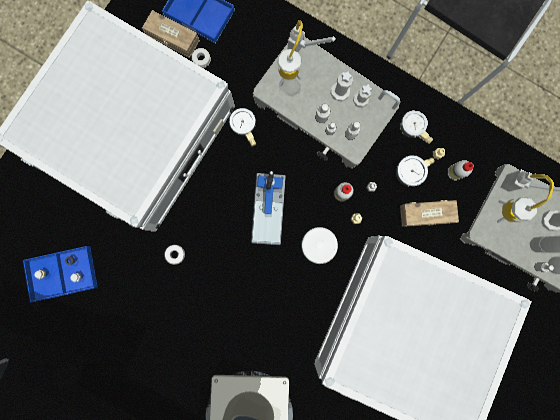

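View pics/wrist0.png

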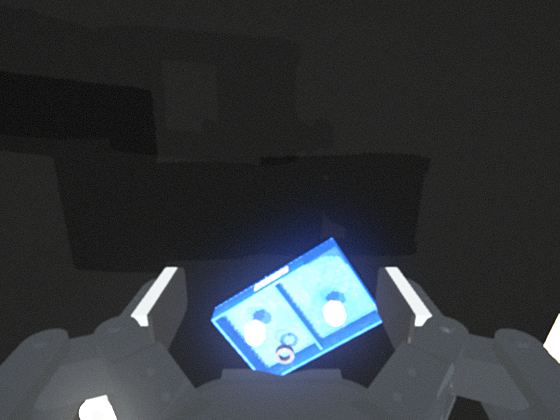

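The top view shows the fixture around (268,208) with its plate mouth toward the robot. The ring is at (175,255), and the dish at (320,245) is on the other side. The bottle is at (344,191) and the adaptors at (357,218) and (372,187).

```bash
python3 - <<'E'
from h import *
z=np.load('/tmp/top.npz');P=z['P'];im=z['im']
big=cv2.resize(im[150:280,150:400],None,fx=3.2,fy=3.2,interpolation=cv2.INTER_NEAREST)
cv2.imwrite('pics/topz.png',cv2.cvtColor(big,cv2.COLOR_RGB2BGR))
def blob(u0,u1,v0,v1,zl,zh):
    Q=P[v0:v1,u0:u1].reshape(-1,3);I=im[v0:v1,u0:u1].reshape(-1,3)
    m=(Q[:,2]>zl)&(Q[:,2]<zh);return Q[m],I[m]
for n,a in dict(ring=(158,192,238,272,.012,.024),puck=(295,345,222,270,.015,.035)).items():
    Q,_=blob(*a);print(n,len(Q),Q.mean(0),np.median(Q[:,2]),cv2.minEnclosingCircle(Q[:,:2].astype(np.float32)), cv2.minAreaRect(Q[:,:2].astype(np.float32)))
for nm,(zl,zh) in dict(plate=(.011,.022),all=(.008,.15),jaw=(.05,.064),knob=(.08,.12)).items():
    Q,_=blob(245,295,165,252,zl,zh)
    print(nm,len(Q),np.median(Q,0),cv2.minAreaRect(Q[:,:2].astype(np.float32)),cv2.minEnclosingCircle(Q[:,:2].astype(np.float32)))
print('bench',np.median(P[230:240,200:240,2]))
Q,_=blob(330,358,178,204,.05,.13);print('bottle',Q.mean(0),Q[:,2].max())
E
```

```text
ring 225 [0.44351262 0.2309429  0.01816349] 0.018202372762168517 ((0.44380301237106323, 0.23132480680942535), 0.02722710557281971) ((0.4432719647884369, 0.23096543550491333), (0.0512855127453804, 0.052246659994125366), 1.7716704607009888)
puck 1014 [ 0.48267435 -0.18454495  0.02416709] 0.02423141216857816 ((0.48325636982917786, -0.1848134547472), 0.051904551684856415) ((0.4833480417728424, -0.18498194217681885), (0.10037216544151306, 0.10131379216909409), 1.8318372964859009)
plate 1139 [ 0.54804911 -0.03333694  0.01510742] ((0.5845111608505249, -0.03385831043124199), (0.08454331010580063, 0.2035660445690155), 87.63823699951172) ((0.5852739810943604, -0.034018296748399734), 0.10854490101337433)
all 1937 [ 0.58004931 -0.03471833  0.01569857] ((0.586175799369812, -0.02736828476190567), (0.09905748814344406, 0.23437382280826569), 87.89729309082031) ((0.5866944789886475, -0.013244007714092731), 0.11824885755777359)
jaw 388 [ 0.64151366 -0.03563599  0.05865509] ((0.6202688217163086, -0.038677800446748734), (0.10835614800453186, 0.06782545149326324), 1.8364218473434448) ((0.6229078769683838, -0.03585100919008255), 0.05809151753783226)
knob 89 [ 0.65455087 -0.03739291  0.10108264] ((0.6561752557754517, -0.03680795431137085), (0.014467885717749596, 0.05049661546945572), 83.3547592163086) ((0.6562042236328125, -0.0365595743060112), 0.025350846350193024)
bench nan
bottle [ 0.63464384 -0.24489042  0.07886699] 0.11681043341797537
```

View pics/topz.png

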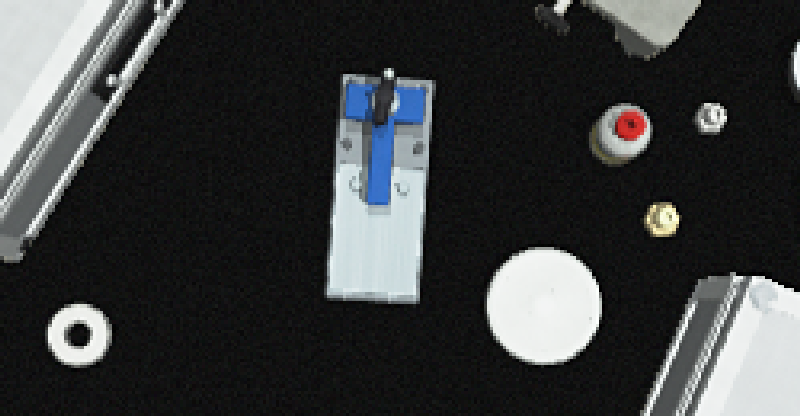

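```bash
cat >> h.py <<'E'
def delta(pos,yaw):
    s=ctrl.read_state()
    R0=R.from_euler('xyz',s['tcp_rot'],degrees=True);R1=R.from_euler('xyz',[180,0,yaw],degrees=True)
    t=R0.inv().apply(np.array(pos)-s['tcp_pos']); r=(R0.inv()*R1).as_rotvec()
    n=max(np.linalg.norm(t)/.05,np.degrees(np.linalg.norm(r))/8.59)
    print('t',t.round(4),'r',r.round(4),'rows',round(n,1),'pos',s['tcp_pos'].round(4),s['tcp_rot'].round(2),'w',round(s['grip_width'],4),'time',s['time'])
E
python3 - <<'E'
from h import *
delta([.4435,.2309,.15],87.6)
E
```

```text
t [-0.2594  0.3416  0.0468] r [-2.000e-04  1.000e-03 -2.969e-01] rows 8.6 pos [0.2076 0.5891 0.1965] [-1.800e+02  6.000e-02  7.059e+01] w 0.0856 time 0.2
```

Call:
servo_tool(deltas=[1, -0.26, 0.342, 0.02, 0, 0, -0.297, 1, -0.26, 0.342, 0.02, 0, 0, -0.297, 1, -0.26, 0.342, 0.02, 0, 0, -0.297, 1, -0.26, 0.342, 0.02, 0, 0, -0.297, 1, -0.26, 0.342, 0.02, 0, 0, -0.297, 1, -0.26, 0.342, 0.02, 0, 0, -0.297, 1, -0.26, 0.342, 0.02, 0, 0, -0.297, 1, -0.26, 0.342, 0.02, 0, 0, -0.297])

```text
time: 1.0
tcp_pos: [0.4279, 0.2541, 0.1785]
tcp_rot: [180.0, -0.0, 87.6]
contact_force: [0.7, 0.5, -0.9]
grip_width: 0.0854
```

Call:
servo_tool(deltas=[1, 0, 0, 0, 0, 0, 0, 1, 0, 0, 0, 0, 0, 0])

```text
time: 1.2
tcp_pos: [0.4277, 0.2549, 0.1783]
tcp_rot: [-180.0, -0.0, 87.4]
contact_force: [0.1, 0.4, 0.0]
grip_width: 0.0851
```

```bash
python3 - <<'E'
from h import *
delta([.4435,.2309,.15],87.6)
d=cam('wrist','w1.png');np.savez('/tmp/w1.npz',P=cloud(d),im=d['image'])
E
```

```text
t [-0.0232  0.0169  0.0283] r [-0.0004 -0.     -0.0032] rows 0.8 pos [0.4277 0.2549 0.1783] [-179.98   -0.     87.42] w 0.0851 time 1.2
```

View pics/w1.png

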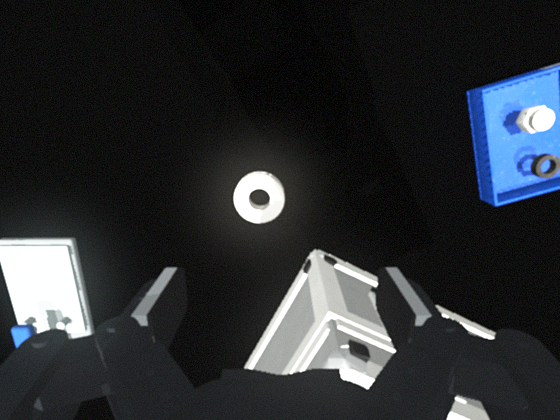

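The wrist view shows the ring at (259,197), the plate corner at lower left, and the case edge at (320,255).

```bash
python3 - <<'E'
from h import *
z=np.load('/tmp/w1.npz');P=z['P'];im=z['im']
Q=P[160:235,220:300].reshape(-1,3);Q=Q[(Q[:,2]>.012)&(Q[:,2]<.024)]
print(len(Q),Q.mean(0),cv2.minEnclosingCircle(Q[:,:2].astype(np.float32)),np.median(Q[:,2]))
C=P[240:360,250:380].reshape(-1,3);C=C[C[:,2]>.03];print('case min x',np.nanmin(C,0))
m=C[:,0]<np.nanmin(C[:,0])+.02;print(C[m].mean(0))
E
```

```text
1552 [0.442696   0.23050353 0.01749555] ((0.4437181353569031, 0.23029372096061707), 0.027095552533864975) 0.017580601311395605
case min x [0.41962621 0.21757167 0.03000404]
[0.43115058 0.29752112 0.22892944]
```

```bash
python3 - <<'E'
from h import *
P=np.load('/tmp/top.npz')['P']
Q=P[190:235,120:200].reshape(-1,3);Q=Q[(Q[:,2]>.02)]
for i in np.argsort(Q[:,0])[:4]: print(Q[i])
for i in np.argsort(Q[:,1])[:4]: print(Q[i])
P=np.load('/tmp/w1.npz')['P'];print(P[258,316],P[300,330],P[250,310:325,2])
delta([.4435,.2305,.06],87.6)
E
```

```text
[0.50844539 0.28962175 0.05431561]
[0.50854275 0.28961188 0.11015692]
[0.50875866 0.28859243 0.04818822]
[0.50901692 0.28997512 0.10009238]
[0.62796813 0.22258152 0.02025145]
[0.62697175 0.22391743 0.02705888]
[0.62442907 0.22439023 0.02431179]
[0.62053577 0.22550516 0.0313101 ]
[0.50854451 0.28948165 0.03431334] [0.51055298 0.29343153 0.11178621] [-1.33827010e-04 -3.50668977e-04 -8.33238757e-04  1.32045044e-02
  1.43987453e-02  1.23499206e-02  1.16524934e-02  1.01065066e-02
  6.98950621e-03  7.14122925e-03  6.30318694e-03  3.84340628e-05
 -7.61342366e-04 -6.91255978e-04  4.05328016e-04]
t [-0.0246  0.0175  0.1184] r [-0.0003 -0.0002 -0.0012] rows 2.4 pos [0.4272 0.2558 0.1784] [-1.7998e+02 -1.0000e-02  8.7530e+01] w 0.0855 time 1.25
```

Call:
servo_tool(deltas=[1, -0.0246, 0.0175, 0.045, 0, 0, 0, 1, -0.0246, 0.0175, 0.09, 0, 0, 0, 1, -0.0246, 0.0175, 0.12, 0, 0, 0, 1, -0.0246, 0.0175, 0.12, 0, 0, 0])

```text
time: 1.65
tcp_pos: [0.44, 0.2304, 0.055]
tcp_rot: [-179.6, 0.2, 87.7]
contact_force: [-0.4, 0.8, -0.6]
grip_width: 0.0854
```

```bash
python3 - <<'E'
from h import *
delta([.4437,.2304,.001],87.6)
E
```

```text
t [0.0003 0.0041 0.054 ] r [-0.007   0.0037  0.0022] rows 1.1 pos [0.44   0.2304 0.055 ] [-179.6     0.21   87.73] w 0.0854 time 1.65
```

Call:
servo_tool(deltas=[1, 0, 0, 0.02, 0, 0, 0, 1, 0, 0, 0.02, 0, 0, 0, 1, 0, 0, 0.02, 0, 0, 0])

```text
time: 1.95
tcp_pos: [0.4439, 0.2317, 0.0397]
tcp_rot: [179.9, -0.0, 87.7]
contact_force: [0.1, 0.1, -0.5]
grip_width: 0.0853
```

```bash
python3 - <<'E'
from h import *
delta([.4437,.2304,.001],87.6)
E
```

```text
t [-0.0014 -0.0002  0.0387] r [ 0.0009 -0.0005  0.0017] rows 0.8 pos [0.4439 0.2317 0.0397] [ 1.7995e+02 -3.0000e-02  8.7690e+01] w 0.0853 time 1.95
```

Call:
servo_tool(deltas=[1, -0.001, 0, 0.02, 0, 0, 0, 1, -0.001, 0, 0.038, 0, 0, 0, 1, -0.001, 0, 0.038, 0, 0, 0, 1, -0.001, 0, 0.038, 0, 0, 0])

```text
time: 2.35
tcp_pos: [0.4441, 0.2301, 0.0017]
tcp_rot: [179.9, -0.0, 87.6]
contact_force: [-1.3, -0.2, 1.3]
grip_width: 0.0857
```

Call:
servo_tool(deltas=[-1, 0, 0, 0, 0, 0, 0, -1, 0, 0, 0, 0, 0, 0, -1, 0, 0, 0, 0, 0, 0, -1, 0, 0, 0, 0, 0, 0, -1, 0, 0, 0, 0, 0, 0, -1, 0, 0, 0, 0, 0, 0, -1, 0, 0, 0, 0, 0, 0, -1, 0, 0, 0, 0, 0, 0], force=40)

```text
time: 3.15
tcp_pos: [0.4435, 0.2295, 0.0004]
tcp_rot: [-180.0, 0.0, 87.6]
contact_force: [0.0, -0.2, 0.5]
grip_width: -0.0001
```

```bash
python3 - <<'E'
from h import *
s=ctrl.read_state();print(s['contact_force'],s['wrist_torque'])
delta([.4437,.2304,.001],87.6)
d=cam('wrist','w2.png')
E
```

```text
[ 0.02619679 -0.15315062  0.53098407] [-0.01356094  0.01481107  0.01195867]
t [ 0.0009  0.0001 -0.0006] r [-0.0002  0.0001  0.0001] rows 0.0 pos [4.435e-01 2.295e-01 4.000e-04] [-1.7999e+02  1.0000e-02  8.7610e+01] w -0.0001 time 3.15
```

View pics/w2.png

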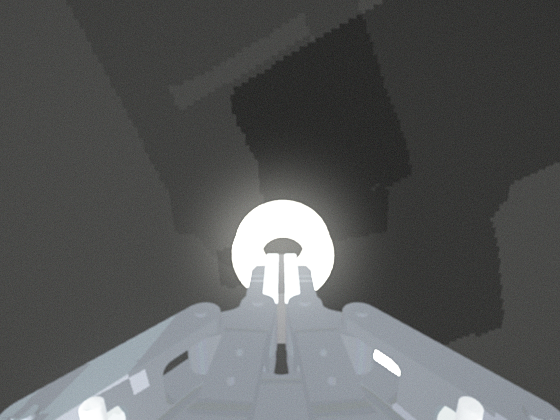

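```bash
python3 - <<'E'
from h import *
d=cam('wrist');P=cloud(d)
Q=P[190:300,225:345].reshape(-1,3);m=(Q[:,2]>.010)&(Q[:,2]<.026);Q=Q[m]
print(len(Q),cv2.minEnclosingCircle(Q[:,:2].astype(np.float32)),np.median(Q[:,2]))
for u in (240,262,272,283,294,305,325): print(u,[tuple(P[v,u].round(3)) for v in (205,230,250,262,275,290)])
d=cam('top','t2.png');P=cloud(d)
Q=P[232:280,150:205].reshape(-1,3);m=(Q[:,2]>.012)&(Q[:,2]<.024);Q=Q[m]
print(len(Q),cv2.minEnclosingCircle(Q[:,:2].astype(np.float32)))
E
```

```text
4204 ((0.4436214864253998, 0.23035043478012085), 0.027218718081712723) 0.017625805283336432
240 [(np.float64(0.419), np.float64(0.208), np.float64(-0.001)), (np.float64(0.428), np.float64(0.209), np.float64(0.017)), (np.float64(0.439), np.float64(0.208), np.float64(0.017)), (np.float64(0.446), np.float64(0.208), np.float64(0.017)), (np.float64(0.453), np.float64(0.207), np.float64(0.018)), (np.float64(0.473), np.float64(0.203), np.float64(0.001))]
262 [(np.float64(0.419), np.float64(0.22), np.float64(0.002)), (np.float64(0.428), np.float64(0.221), np.float64(0.017)), (np.float64(0.447), np.float64(0.219), np.float64(0.0)), (np.float64(0.449), np.float64(0.219), np.float64(0.012)), (np.float64(0.436), np.float64(0.222), np.float64(0.051)), (np.float64(0.435), np.float64(0.223), np.float64(0.064))]
272 [(np.float64(0.418), np.float64(0.226), np.float64(0.005)), (np.float64(0.428), np.float64(0.226), np.float64(0.018)), (np.float64(0.447), np.float64(0.224), np.float64(0.0)), (np.float64(0.432), np.float64(0.226), np.float64(0.047)), (np.float64(0.432), np.float64(0.227), np.float64(0.0
[... 860 characters left out ...]
, np.float64(0.243), np.float64(0.018)), (np.float64(0.44), np.float64(0.243), np.float64(0.018)), (np.float64(0.447), np.float64(0.243), np.float64(0.018)), (np.float64(0.437), np.float64(0.241), np.float64(0.051)), (np.float64(0.436), np.float64(0.24), np.float64(0.064))]
325 [(np.float64(0.421), np.float64(0.256), np.float64(-0.0)), (np.float64(0.431), np.float64(0.254), np.float64(0.014)), (np.float64(0.441), np.float64(0.254), np.float64(0.016)), (np.float64(0.447), np.float64(0.253), np.float64(0.018)), (np.float64(0.456), np.float64(0.253), np.float64(0.018)), (np.float64(0.476), np.float64(0.256), np.float64(-0.0))]
53 ((0.44378671050071716, 0.22977198660373688), 0.02628573402762413)
```

```bash
python3 - <<'E'
from h import *
d=cam('scene');im=d['image']
cv2.imwrite('pics/s2.png',cv2.cvtColor(cv2.resize(im[90:220,180:380],None,fx=4,fy=4,interpolation=cv2.INTER_CUBIC),cv2.COLOR_RGB2BGR))
P=cloud(d)
Q=P[60:200,220:340].reshape(-1,3)
m=(np.hypot(Q[:,0]-.4437,Q[:,1]-.2304)<.05)&(Q[:,2]>.022);Q=Q[m];print(len(Q),np.sort(Q[:,2])[:10])
print(Q[np.argsort(Q[:,2])[:10]])
d=cam('wrist');P=cloud(d);print(P[244:266,275].round(3).tolist())
E
```

```text
1764 [0.03324525 0.0333017  0.03365824 0.03405608 0.03609268 0.03618078
 0.03688477 0.03784453 0.03786675 0.03884671]
[[0.44971676 0.22494345 0.03324525]
 [0.44710589 0.22360513 0.0333017 ]
 [0.43697803 0.22483503 0.03365824]
 [0.43992159 0.22541409 0.03405608]
 [0.45434703 0.2214034  0.03609268]
 [0.44409309 0.2230849  0.03618078]
 [0.44723934 0.22314131 0.03688477]
 [0.45612188 0.2320849  0.03784453]
 [0.45321614 0.2239656  0.03786675]
 [0.4512649  0.22107205 0.03884671]]
[[0.444, 0.226, -0.001], [0.444, 0.226, 0.0], [0.445, 0.226, -0.001], [0.446, 0.226, -0.0], [0.447, 0.226, -0.001], [0.447, 0.226, 0.0], [0.448, 0.226, -0.0], [0.448, 0.226, -0.0], [0.449, 0.226, -0.0], [0.45, 0.226, -0.002], [0.432, 0.228, 0.04], [0.432, 0.228, 0.039], [0.431, 0.228, 0.042], [0.432, 0.228, 0.043], [0.431, 0.228, 0.044], [0.432, 0.228, 0.044], [0.432, 0.228, 0.045], [0.432, 0.228, 0.046], [0.432, 0.228, 0.048], [0.432, 0.228, 0.048], [0.432, 0.228, 0.049], [0.432, 0.228, 0.05]]
```

View pics/s2.png

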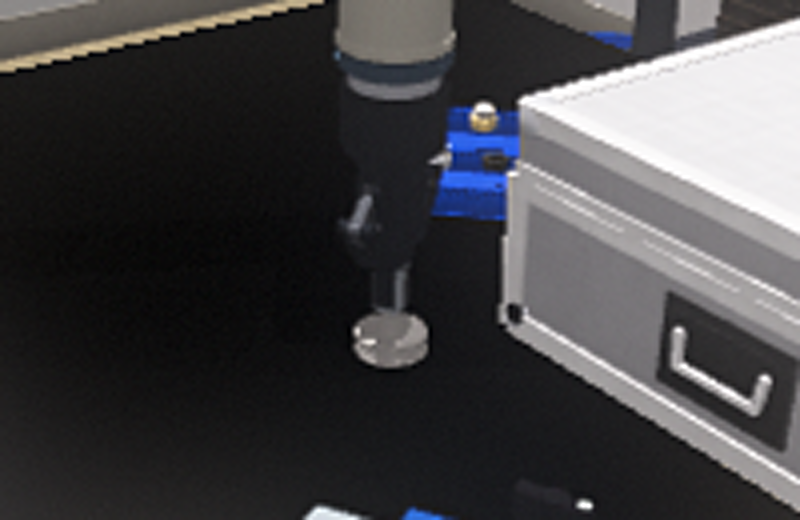

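```bash
python3 - <<'E'
from h import *
P=np.load('/tmp/w1.npz')['P'];T=np.array([.4277,.2549,.1783])
R1=R.from_euler('xyz',[180,0,87.4],degrees=True)
L=R1.inv().apply((P-T).reshape(-1,3)).reshape(P.shape)*1000
for v in (270,290,310,330,350,370,380,390,400,415): print(v,[tuple(L[v,u].round(0).astype(int)) if not np.isnan(L[v,u,0]) else 0 for u in (20,60,100,150,175,220,250,280,330,390,420,480)])
E
```

```text
270 [(np.int64(-302), np.int64(104), np.int64(163)), (np.int64(-256), np.int64(104), np.int64(164)), (np.int64(-218), np.int64(112), np.int64(178)), (np.int64(-159), np.int64(112), np.int64(180)), (np.int64(-44), np.int64(-11), np.int64(-54)), (np.int64(-73), np.int64(112), np.int64(178)), (np.int64(-37), np.int64(112), np.int64(179)), (np.int64(-1), np.int64(111), np.int64(177)), (np.int64(51), np.int64(85), np.int64(128)), (np.int64(46), np.int64(-11), np.int64(-54)), (np.int64(169), np.int64(112), np.int64(179)), (np.int64(241), np.int64(112), np.int64(178))]
290 [(np.int64(-309), np.int64(130), np.int64(164)), (np.int64(-260), np.int64(130), np.int64(163)), (np.int64(-223), np.int64(140), np.int64(179)), (np.int64(-48), np.int64(-12), np.int64(-70)), (np.int64(-43), np.int64(-6), np.int64(-60)), (np.int64(-75), np.int64(140), np.int64(180)), (np.int64(-38), np.int64(139), np.int64(178)), (np.int64(-1), np.int64(139), np.int64(179)), (np.int64(45), np.int64(82), np.int64(84)), (np.int64(43), np.int64(-9), np.int64(-65)), (np.int64(55), np.int64(-8), np.int64(-64)), (np.int64(246),
[... 3687 characters left out ...]
, np.int64(-12), np.int64(-117)), 0, (np.int64(23), np.int64(-18), np.int64(-123)), 0, (np.int64(59), np.int64(6), np.int64(-102))]
415 [(np.int64(-60), np.int64(-8), np.int64(-119)), (np.int64(-63), np.int64(8), np.int64(-105)), (np.int64(-256), np.int64(340), np.int64(178)), (np.int64(-26), np.int64(-18), np.int64(-126)), (np.int64(-21), np.int64(-19), np.int64(-127)), (np.int64(-12), np.int64(-20), np.int64(-129)), (np.int64(-7), np.int64(-12), np.int64(-121)), (np.int64(0), np.int64(-11), np.int64(-121)), (np.int64(11), np.int64(-12), np.int64(-122)), (np.int64(22), np.int64(-18), np.int64(-127)), (np.int64(28), np.int64(-17), np.int64(-126)), (np.int64(141), np.int64(132), np.int64(0))]
```

The fingertips sit about 36 mm above the reported TCP. The wrist depth puts them at z≈0.038 and the scene camera at about 0.034, and the palm is offset by the same amount. The ring itself wasn't touched. I'll correct for the offset, reopen and go down while watching the force.

Call:
servo_tool(deltas=[1, 0.001, 0, 0, 0, 0, 0, 1, 0.001, 0, 0, 0, 0, 0, 1, 0.001, 0, 0, 0, 0, 0, 1, 0.001, 0, 0, 0, 0, 0, 1, 0.001, 0, 0, 0, 0, 0, 1, 0.001, 0, 0, 0, 0, 0, 1, 0.001, 0, 0.015, 0, 0, 0, 1, 0.001, 0, 0.02, 0, 0, 0])

```text
time: 4.2
tcp_pos: [0.4432, 0.2304, -0.0203]
tcp_rot: [-180.0, 0.0, 87.6]
contact_force: [0.3, -0.7, -0.4]
grip_width: 0.0851
```

Call:
servo_tool(deltas=[1, 0, 0, 0.005, 0, 0, 0, 1, 0, 0, 0.01, 0, 0, 0, 1, 0, 0, 0.014, 0, 0, 0, 1, 0, 0, 0.014, 0, 0, 0])

```text
time: 4.6
tcp_pos: [0.4434, 0.2304, -0.034]
tcp_rot: [-180.0, 0.0, 87.6]
contact_force: [0.5, -0.3, -1.4]
grip_width: 0.0856
```

Call:
servo_tool(deltas=[-1, 0, 0, 0, 0, 0, 0, -1, 0, 0, 0, 0, 0, 0, -1, 0, 0, 0, 0, 0, 0, -1, 0, 0, 0, 0, 0, 0, -1, 0, 0, 0, 0, 0, 0, -1, 0, 0, 0, 0, 0, 0], force=40)

```text
time: 5.2
tcp_pos: [0.4438, 0.2306, -0.0329]
tcp_rot: [180.0, -0.0, 87.6]
contact_force: [-0.8, -0.6, 6.2]
grip_width: 0.0514
```

```bash
python3 - <<'E'
from h import *
s=ctrl.read_state();print(s['contact_force'],s['wrist_torque'])
delta([.4437,.2304,.001],87.6)
d=cam('wrist','w3.png');P=cloud(d)
Q=P[150:330,225:345].reshape(-1,3);m=(Q[:,2]>.010)&(Q[:,2]<.022);Q=Q[m]
print(len(Q),cv2.minEnclosingCircle(Q[:,:2].astype(np.float32)),np.median(Q[:,2]))
E
```

```text
[-0.77977016 -0.56686257  6.20785858] [-0.40284481  0.17260678  0.04271036]
t [-0.0002 -0.0001 -0.0339] r [ 0.0004 -0.0001  0.0003] rows 0.7 pos [ 0.4438  0.2306 -0.0329] [179.98  -0.    87.62] w 0.0514 time 5.2
8512 ((0.44325289130210876, 0.2326139360666275), 0.02896670624613762) 0.01763670558439054
```

View pics/w3.png

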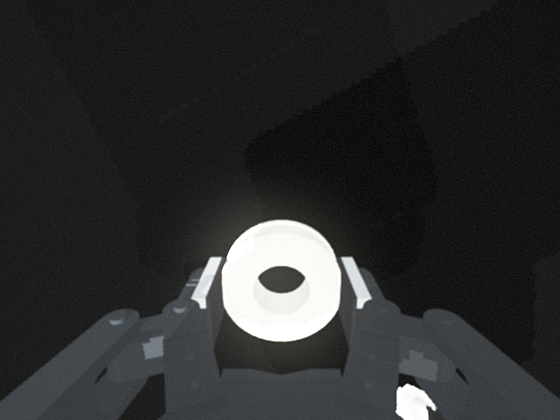

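Call:
servo_tool(deltas=[-1, 0, 0, -0.02, 0, 0, 0, -1, 0, 0, -0.04, 0, 0, 0, -1, 0, 0, -0.06, 0, 0, 0, -1, 0, 0, -0.06, 0, 0, 0, -1, 0, 0, -0.06, 0, 0, 0])

```text
time: 5.75
tcp_pos: [0.4437, 0.2306, 0.0264]
tcp_rot: [180.0, -0.0, 87.6]
contact_force: [-0.7, 0.0, -1.8]
grip_width: 0.0513
```

```bash
python3 - <<'E'
from h import *
s=ctrl.read_state();print(s['contact_force'],s['wrist_torque'])
delta([.4437,.2304,.001],87.6)
d=cam('wrist','w4.png');P=cloud(d)
T=s['tcp_pos'];L=R.from_euler('xyz',s['tcp_rot'],degrees=True).inv().apply((P-T).reshape(-1,3)).reshape(P.shape)*1000
Q=L[200:345,215:345].reshape(-1,3);
for a in (-56,-54,-52,-50,-48,-46,-44,-42,-40):print(a,((Q[:,2]>a)&(Q[:,2]<a+2)).sum())
m=(abs(Q[:,0])<27)&(Q[:,2]>-56)&(Q[:,2]<-30);Q=Q[m]
print(np.median(Q,0),Q.min(0),Q.max(0))
# pads
for v in (262,270,280,290,300): print(v,[L[v,u].round(0).tolist() for u in (205,212,218,345,350,358)])
E
```

```text
[-0.68861554  0.00519427 -1.817192  ] [ 0.01022714  0.0408965  -0.01902796]
t [-0.0002 -0.      0.0254] r [ 0.0006 -0.0003  0.0001] rows 0.5 pos [0.4437 0.2306 0.0264] [ 1.7996e+02 -2.0000e-02  8.7600e+01] w 0.0513 time 5.75
-56 101
-54 139
-52 6860
-50 1559
-48 318
-46 211
-44 308
-42 288
-40 279
[  0.2958277   -4.07053972 -50.38652792] [-26.98870243 -27.39946632 -55.99548477] [ 26.96789407  26.49042412 -31.69401783]
262 [[-52.0, 25.0, 27.0], [-30.0, -12.0, -47.0], [-27.0, -12.0, -48.0], [28.0, -12.0, -47.0], [31.0, -11.0, -46.0], [53.0, 25.0, 26.0]]
270 [[-31.0, -12.0, -54.0], [-28.0, -12.0, -54.0], [-26.0, -12.0, -54.0], [27.0, -11.0, -53.0], [29.0, -12.0, -55.0], [35.0, -7.0, -46.0]]
280 [[-30.0, -12.0, -62.0], [-27.0, -12.0, -62.0], [-25.0, -9.0, -58.0], [26.0, -11.0, -61.0], [27.0, -12.0, -63.0], [31.0, -11.0, -62.0]]
290 [[-28.0, -12.0, -70.0], [-25.0, -11.0, -69.0], [-25.0, -5.0, -59.0], [26.0, -7.0, -62.0], [26.0, -12.0, -71.0], [29.0, -11.0, -69.0]]
300 [[-27.0, -11.0, -75.0], [-26.0, -8.0, -70.0], [-25.0, -2.0, -61.0], [25.0, -5.0, -65.0], [26.0, -9.0, -72.0], [28.0, -11.0, -75.0]]
```

View pics/w4.png

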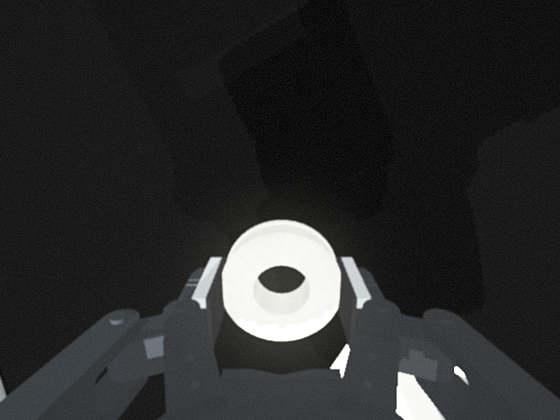

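```bash
python3 - <<'E'
from h import *
d=cam('top');P=cloud(d)
Q=P[165:252,245:295].reshape(-1,3)
def edges(Q,lab):
    # mid-line per x bin
    xs=np.arange(Q[:,0].min()+.004,Q[:,0].max()-.004,.006);c=[]
    for x in xs:
        q=Q[abs(Q[:,0]-x)<.003]
        if len(q)>5:c.append((x,(q[:,1].min()+q[:,1].max())/2,np.ptp(q[:,1])))
    c=np.array(c);k=np.polyfit(c[:,0],c[:,1],1);r=c[:,1]-np.polyval(k,c[:,0]);
    print(lab,len(c),'yaw',np.degrees(np.arctan(k[0])),'y@.56',np.polyval(k,.56),'y@.655',np.polyval(k,.655),'sd',r.std(),'w',np.median(c[:,2]))
z=Q[:,2]
pl=Q[(z>.011)&(z<.022)];edges(pl[pl[:,0]<.56],'plate')
arm=Q[(z>.05)&(z<.066)&(Q[:,0]<.635)];edges(arm,'arm');print('arm min x',arm[:,0].min(),np.median(arm[:,2]))
kn=Q[(z>.085)&(z<.115)];print('knob',kn.mean(0),np.median(kn[:,2]),cv2.minAreaRect(kn[:,:2].astype(np.float32)))
print('front x',np.sort(pl[:,0])[:5],np.median(pl[(pl[:,0]<.55)][:,2]))
E
```

```text
plate 12 yaw -1.4835823672743809 y@.56 -0.03273323374508439 y@.655 -0.03519365636606339 sd 0.0010067277574873888 w 0.08097557534073213
arm 11 yaw -2.265239782066367 y@.56 -0.03320369622174454 y@.655 -0.03696156417543667 sd 0.0005500183935483078 w 0.017000389140473554
arm min x 0.5657995187080667 0.058422878851025484
knob [ 0.65467732 -0.03687005  0.10039038] 0.1013109806927931 ((0.6560388803482056, -0.036860011518001556), (0.014438862912356853, 0.04979776218533516), 83.12062072753906)
front x [0.48487309 0.48500554 0.48513708 0.48530542 0.48547373] 0.015467318243443384
```

```bash
python3 - <<'E'
from h import *
delta([.519,-.0317,.02],87.8)
E
```

```text
t [-0.2586  0.0869  0.0056] r [-0.0013  0.0007 -0.0033] rows 5.5 pos [0.4429 0.2303 0.0255] [-1.7993e+02  4.0000e-02  8.7610e+01] w 0.0513 time 5.85
```

Call:
servo_tool(deltas=[-1, -0.045, 0.015, 0, 0, 0, 0, -1, -0.09, 0.03, 0, 0, 0, 0, -1, -0.135, 0.045, 0, 0, 0, 0, -1, -0.18, 0.06, 0, 0, 0, 0, -1, -0.225, 0.076, 0, 0, 0, 0, -1, -0.258, 0.087, 0, 0, 0, 0, -1, -0.258, 0.087, 0, 0, 0, 0, -1, -0.258, 0.087, 0, 0, 0, 0])

```text
time: 6.65
tcp_pos: [0.5189, -0.0315, 0.0253]
tcp_rot: [-179.9, -0.0, 87.5]
contact_force: [-0.8, 0.1, -2.4]
grip_width: 0.051
```

```bash
python3 - <<'E'
from h import *
delta([.519,-.0317,-.012],87.8)
d=cam('wrist','w5.png');np.savez('/tmp/w5.npz',P=cloud(d),im=d['image'])
print(ctrl.read_state()['contact_force'],ctrl.read_state()['wrist_torque'])
E
```

```text
t [-0.0002  0.0002  0.0373] r [-0.0022 -0.0003 -0.0057] rows 0.7 pos [ 0.5189 -0.0315  0.0253] [-1.7987e+02 -1.0000e-02  8.7470e+01] w 0.051 time 6.65
[ 0.12187688  0.28011256 -2.90635566] [ 5.55755345e-03  7.90939691e-04 -4.62662220e-05]
```

View pics/w5.png

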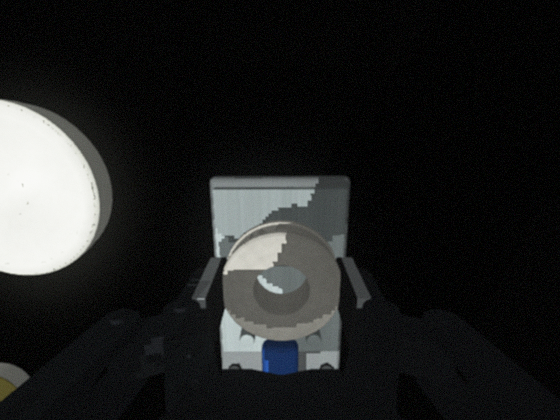

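The ring at (282,280) lines up with the blue jaw arm at (281,357). The plate's front edge is at row 180.

```bash
python3 - <<'E'
from h import *
z=np.load('/tmp/w5.npz');P=z['P']
print('plate z',np.nanmedian(P[192:225,225:330,2]),'front row', [P[v,280].round(4).tolist() for v in (176,180,184,188,192)])
print('arm',P[350,255:308].round(3).tolist()[::4])
print('edges row 210',[P[210,u].round(4).tolist() for u in (212,214,216,220,344,346,348,350)])
E
```

```text
plate z 0.014954543319392596 front row [[0.4824, -0.0301, 0.0062], [0.4842, -0.0302, 0.0092], [0.4866, -0.0303, 0.0098], [0.488, -0.0304, 0.0143], [0.4903, -0.0305, 0.0144]]
arm [[0.602, -0.053, 0.015], [0.602, -0.05, 0.015], [0.567, -0.043, 0.057], [0.566, -0.041, 0.057], [0.566, -0.039, 0.058], [0.567, -0.037, 0.057], [0.566, -0.034, 0.058], [0.567, -0.032, 0.057], [0.567, -0.03, 0.058], [0.567, -0.028, 0.058], [0.567, -0.026, 0.057], [0.604, -0.022, 0.014], [0.604, -0.02, 0.015], [0.603, -0.017, 0.016]]
edges row 210 [[0.5014, -0.0732, 0.0087], [0.4993, -0.0704, 0.0157], [0.4996, -0.0693, 0.015], [0.4996, -0.0669, 0.0154], [0.5034, 0.0076, 0.0139], [0.505, 0.0098, 0.0092], [0.5082, 0.013, -0.0005], [0.508, 0.0141, 0.0004]]
```

Call:
servo_tool(deltas=[-1, 0, 0, 0.018, 0, 0, 0, -1, 0, 0, 0.034, 0, 0, 0, -1, 0, 0, 0.034, 0, 0, 0, -1, 0, 0, 0.034, 0, 0, 0])

```text
time: 7.1
tcp_pos: [0.519, -0.0297, -0.0079]
tcp_rot: [-179.9, -0.0, 87.7]
contact_force: [-0.1, -0.9, -3.3]
grip_width: 0.0514
```

Call:
servo_tool(deltas=[-1, 0.001, 0, 0.004, 0, 0, 0, -1, 0.001, 0, 0.007, 0, 0, 0, -1, 0.001, 0, 0.008, 0, 0, 0, -1, 0.001, 0, 0.008, 0, 0, 0])

```text
time: 7.5
tcp_pos: [0.5198, -0.0298, -0.0155]
tcp_rot: [180.0, 0.0, 87.6]
contact_force: [-0.3, -0.1, -3.1]
grip_width: 0.0508
```

Call:
servo_tool(deltas=[-1, 0, 0, 0.001, 0, 0, 0, -1, 0, 0, 0.001, 0, 0, 0])

```text
time: 7.7
tcp_pos: [0.5199, -0.0299, -0.0165]
tcp_rot: [180.0, 0.0, 87.6]
contact_force: [0.9, 0.0, -1.6]
grip_width: 0.0513
```

Call:
servo_tool(deltas=[-1, 0, 0, 0.001, 0, 0, 0, -1, 0, 0, 0.001, 0, 0, 0])

```text
time: 7.9
tcp_pos: [0.52, -0.0299, -0.0175]
tcp_rot: [180.0, 0.0, 87.6]
contact_force: [-0.2, -1.0, -2.8]
grip_width: 0.0511
```

Call:
servo_tool(deltas=[-1, -0.0025, 0, 0.001, 0, 0, 0, -1, -0.0025, 0, 0.001, 0, 0, 0])

```text
time: 8.1
tcp_pos: [0.5202, -0.0316, -0.0177]
tcp_rot: [179.9, -0.1, 87.6]
contact_force: [-1.0, 7.2, 8.4]
grip_width: 0.0512
```

Call:
servo_tool(deltas=[-1, 0, 0, 0.001, 0, 0, 0, -1, 0, 0, 0.001, 0, 0, 0])

```text
time: 8.3
tcp_pos: [0.5203, -0.0316, -0.0178]
tcp_rot: [179.9, -0.0, 87.6]
contact_force: [-4.8, 7.3, 20.7]
grip_width: 0.0508
```

Call:
servo_tool(deltas=[-1, 0, 0, -0.0018, 0, 0, 0, -1, 0, 0.008, -0.0018, 0, 0, 0, -1, 0, 0.016, -0.0018, 0, 0, 0, -1, 0, 0.022, -0.0018, 0, 0, 0, -1, 0, 0.027, -0.0018, 0, 0, 0, -1, 0, 0.031, -0.0018, 0, 0, 0, -1, 0, 0.034, -0.0018, 0, 0, 0, -1, 0, 0.034, -0.0018, 0, 0, 0])

```text
time: 9.1
tcp_pos: [0.5526, -0.0339, -0.0177]
tcp_rot: [-179.8, -0.0, 87.6]
contact_force: [-7.1, 0.5, 10.7]
grip_width: 0.0513
```

```bash
python3 - <<'E'
from h import *
delta([.561,-.034,-.0175],87.6)
print(ctrl.read_state()['contact_force'],ctrl.read_state()['wrist_torque'])
d=cam('wrist','w6.png')
E
```

```text
t [ 0.0002  0.0084 -0.0002] r [-0.0033 -0.     -0.0001] rows 0.2 pos [ 0.5526 -0.0339 -0.0177] [-179.81   -0.     87.59] w 0.0513 time 9.1
[-7.13309474  0.45445401 10.71192322] [-0.04852789  1.07750208 -0.03430858]
```

View pics/w6.png

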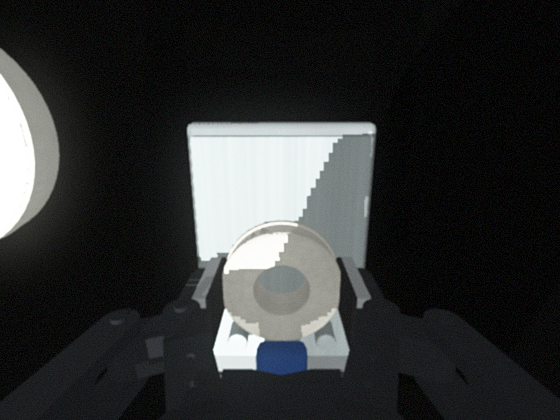

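Call:
servo_tool(deltas=[-1, 0, 0.002, -0.0003, 0, 0, 0, -1, 0, 0.004, -0.0005, 0, 0, 0, -1, 0, 0.005, -0.0005, 0, 0, 0])

```text
time: 9.45
tcp_pos: [0.5597, -0.0341, -0.0175]
tcp_rot: [179.9, 0.0, 87.6]
contact_force: [0.1, -1.0, -2.1]
grip_width: 0.051
```

Call:
servo_tool(deltas=[-1, 0, 0.001, 0, 0, 0, 0, -1, 0, 0.0015, 0, 0, 0, 0])

```text
time: 9.65
tcp_pos: [0.5605, -0.0341, -0.0175]
tcp_rot: [180.0, 0.0, 87.6]
contact_force: [0.5, -0.4, -2.1]
grip_width: 0.0513
```

Call:
servo_tool(deltas=[-1, 0, 0.001, 0, 0, 0, 0, -1, 0, 0.0015, 0, 0, 0, 0])

```text
time: 9.85
tcp_pos: [0.5618, -0.0341, -0.0173]
tcp_rot: [180.0, 0.0, 87.6]
contact_force: [0.6, -0.6, -3.4]
grip_width: 0.051
```

Call:
servo_tool(deltas=[-1, 0, 0.001, 0.0005, 0, 0, 0, -1, 0, 0.0015, 0.0005, 0, 0, 0])

```text
time: 10.05
tcp_pos: [0.562, -0.0341, -0.0176]
tcp_rot: [-179.9, 0.0, 87.6]
contact_force: [-6.1, 0.3, 5.5]
grip_width: 0.0509
```

Call:
servo_tool(deltas=[-1, 0, 0.001, 0, 0, 0, 0, -1, 0, 0.0015, 0, 0, 0, 0])

```text
time: 10.25
tcp_pos: [0.5619, -0.0341, -0.0177]
tcp_rot: [-179.7, -0.0, 87.6]
contact_force: [-9.6, -0.8, 9.5]
grip_width: 0.0512
```

Call:
servo_tool(deltas=[-1, 0, 0.001, 0, 0, 0, 0, -1, 0, 0.001, 0, 0, 0, 0])

```text
time: 10.45
tcp_pos: [0.5618, -0.034, -0.0177]
tcp_rot: [-179.6, -0.0, 87.6]
contact_force: [-12.0, 0.3, 11.4]
grip_width: 0.0509
```

Call:
servo_tool(deltas=[0.3, 0, 0, 0, 0, 0, 0, 0.3, 0, 0, 0, 0, 0, 0, 0.3, 0, 0, 0, 0, 0, 0, 0.3, 0, 0, 0, 0, 0, 0])

```text
time: 10.85
tcp_pos: [0.5662, -0.0343, -0.0176]
tcp_rot: [180.0, 0.0, 87.6]
contact_force: [0.9, 0.9, -0.3]
grip_width: 0.0554
```

```bash
python3 - <<'E'
from h import *
d=cam('wrist','w7.png');P=cloud(d)
Q=P[190:345,200:360].reshape(-1,3);m=(Q[:,2]>.028)&(Q[:,2]<.038);Q=Q[m]
print(len(Q),cv2.minEnclosingCircle(Q[:,:2].astype(np.float32)),np.median(Q[:,2]))
s=ctrl.read_state();print(s['tcp_pos'],s['contact_force'],s['grip_width'],s['time'])
E
```

```text
8833 ((0.5609551668167114, -0.034048646688461304), 0.03502523899078369) 0.03287302320534491
[ 0.56610695 -0.03424116 -0.01771384] [ 0.67662247 -0.37264907  0.19275287] 0.05534840655084748 10.9
```

View pics/w7.png

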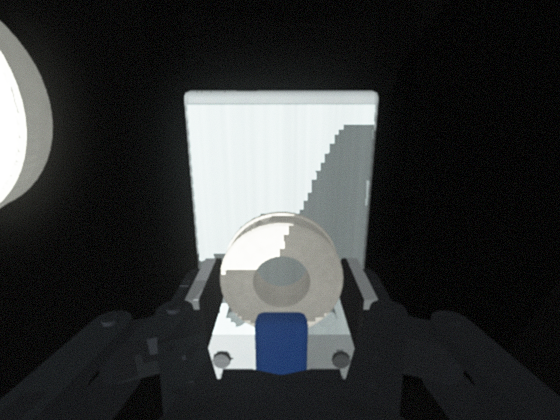

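Call:
servo_tool(deltas=[1, 0, -0.005, 0, 0, 0, 0, 1, 0, -0.005, 0, 0, 0, 0, 1, 0, -0.005, 0, 0, 0, 0, 1, 0, -0.005, -0.03, 0, 0, 0, 1, 0, -0.005, -0.07, 0, 0, 0, 1, 0, -0.03, -0.12, 0, 0, 0, 1, 0, -0.05, -0.14, 0, 0, 0, 1, 0, -0.05, -0.14, 0, 0, 0])

```text
time: 11.7
tcp_pos: [0.5155, -0.0322, 0.1255]
tcp_rot: [179.8, 0.0, 87.6]
contact_force: [-0.2, 0.1, -0.3]
grip_width: 0.0854
```

```bash
python3 - <<'E'
from h import *
d=cam('wrist','w8.png');P=cloud(d);np.savez('/tmp/w8.npz',P=P,im=d['image'])
s=ctrl.read_state();print(s['tcp_pos'],s['contact_force'],s['grip_width'],s['time'])
d=cam('top');im=d['image'];cv2.imwrite('pics/t8.png',cv2.cvtColor(cv2.resize(im[150:270,210:340],None,fx=4,fy=4,interpolation=cv2.INTER_CUBIC),cv2.COLOR_RGB2BGR))
E
```

```text
[ 0.51609901 -0.03220198  0.1239347 ] [ 0.75373428 -0.13609631 -0.03212066] 0.08543850630744393 11.75
```

View pics/w8.png

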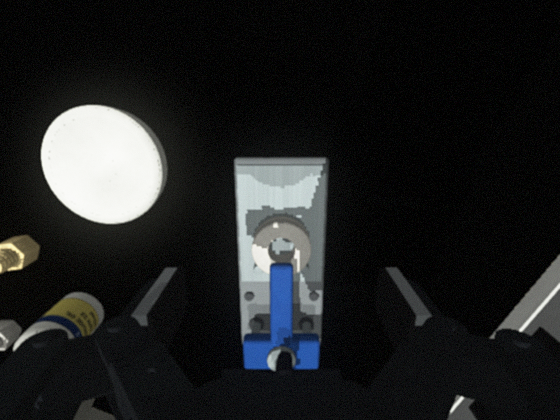

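View pics/t8.png

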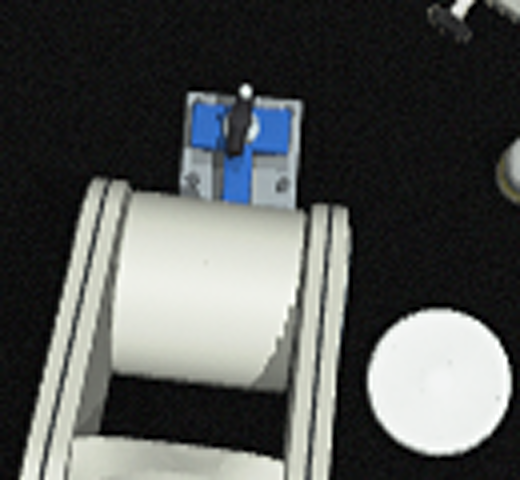

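The ring is at (280,248), tucked under the jaw tip and in front of the pins. The knob bar is at (283,360).

```bash
python3 - <<'E'
from h import *
z=np.load('/tmp/w8.npz');P=z['P']
Q=P[205:285,240:320].reshape(-1,3);m=(Q[:,2]>.029)&(Q[:,2]<.037);Q=Q[m]
c=Q[:,:2]-0
# outer-rim fit front half
ang=np.arctan2(Q[:,1]+.034,Q[:,0]-.561);pts=[]
for a in np.radians(np.arange(95,266,6)):
    mm=abs((ang-a+np.pi)%(2*np.pi)-np.pi)<.05
    if mm.sum()>3: q=Q[mm]; r=np.hypot(q[:,0]-.561,q[:,1]+.034);pts.append(q[np.argmax(np.where(r<.032,r,0))][:2])
pts=np.array(pts);A=np.c_[2*pts,np.ones(len(pts))];x=np.linalg.lstsq(A,(pts**2).sum(1),rcond=None)[0]
print('rim',x[:2],np.sqrt(x[2]+x[0]**2+x[1]**2),len(pts),'z',np.median(Q[:,2]))
K=P[330:400,240:330].reshape(-1,3);K=K[(K[:,2]>.08)&(K[:,2]<.115)&(K[:,0]>.6)];print(len(K),K.min(0),K.max(0),np.median(K,0))
print(cv2.minAreaRect(K[:,:2].astype(np.float32)))
arm=P[262:330,262:300].reshape(-1,3);arm=arm[(arm[:,2]>.05)&(arm[:,2]<.065)];print('arm',arm.min(0),arm.max(0),np.median(arm[:,2]))
b=P[335:370,244:320].reshape(-1,3);b=b[(b[:,2]>.05)&(b[:,2]<.065)];print('block',b.min(0),b.max(0),b.mean(0),np.median(b[:,2]))
E
```

```text
rim [ 0.56153164 -0.03403023] 0.026693818373661544 29 z 0.03287374418970934
340 [ 0.62945919 -0.04343307  0.08022452] [ 0.65114579 -0.02862839  0.10211969] [ 0.63188131 -0.035039    0.0922147 ]
((0.6389093995094299, -0.039112746715545654), (0.010438859462738037, 0.023761320859193802), 46.836490631103516)
arm [ 0.56427691 -0.04635084  0.05000641] [ 0.62814276 -0.02464164  0.06002581] 0.05808681093551543
block [ 0.63251537 -0.07270013  0.05000558] [ 0.67239741 -0.003001    0.06498248] [ 0.65000826 -0.03772168  0.05822874] 0.05825629393497278
```

Call:
servo_tool(deltas=[1, 0, 0.04, 0, 0, 0, 0, 1, 0, 0.08, 0, 0, 0, 0, 1, 0, 0.085, 0, 0, 0, 0, 1, 0, 0.085, 0, 0, 0, 0])

```text
time: 12.2
tcp_pos: [0.601, -0.0357, 0.1202]
tcp_rot: [-179.9, -0.0, 87.6]
contact_force: [-1.3, -0.0, 0.4]
grip_width: 0.0852
```

```bash
python3 - <<'E'
from h import *
d=cam('wrist','w9.png');P=cloud(d);np.savez('/tmp/w9.npz',P=P,im=d['image'])
s=ctrl.read_state();print(s['tcp_pos'],s['contact_force'],s['wrist_torque'],s['time'])
K=P[200:380,230:340].reshape(-1,3);K=K[(K[:,2]>.096)&(K[:,2]<.108)&(K[:,0]>.6)];print(len(K),np.median(K,0),cv2.minAreaRect(K[:,:2].astype(np.float32)))
E
```

```text
[ 0.59958851 -0.03561038  0.12020723] [-0.33102968 -0.18570933  0.04253795] [ 0.03319984  0.02641435 -0.03260187] 12.25
1136 [ 0.65258366 -0.03788251  0.1009527 ] ((0.6548500061035156, -0.0379713699221611), (0.016237832605838776, 0.04865030199289322), 85.8382797241211)
```

View pics/w9.png

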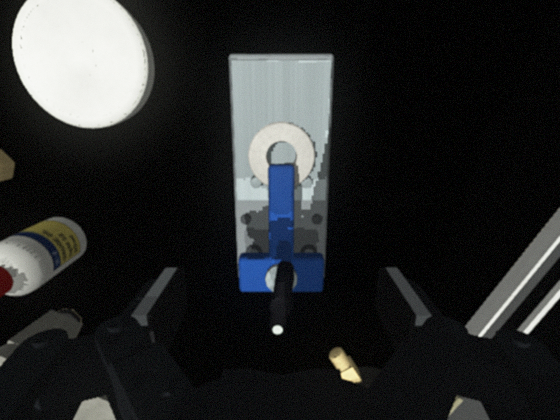

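```bash
python3 - <<'E'
from h import *
P=np.load('/tmp/w9.npz')['P']
K=P[200:380,230:340].reshape(-1,3);K=K[(K[:,2]>.0985)&(K[:,2]<.104)&(K[:,0]>.6)]
xs=np.arange(.632,.679,.003)
for x in xs:
    q=K[abs(K[:,0]-x)<.0015]
    if len(q)>3: print(round(x,3),len(q),q[:,1].min().round(4),q[:,1].max().round(4),np.median(q[:,2]).round(4))
b=P[240:300,230:340].reshape(-1,3);b=b[(b[:,2]>.054)&(b[:,2]<.063)&(b[:,0]>.635)];print(len(b),b.min(0),b.max(0))
E
```

```text
0.632 44 -0.0394 -0.0299 0.0998
0.635 70 -0.0395 -0.0286 0.1007
0.638 69 -0.0404 -0.0293 0.1009
0.641 59 -0.0405 -0.0301 0.101
0.644 60 -0.0413 -0.0302 0.101
0.647 65 -0.0422 -0.031 0.1009
0.65 83 -0.0451 -0.0312 0.1012
0.653 94 -0.0459 -0.03 0.1014
0.656 91 -0.0461 -0.0299 0.1014
0.659 73 -0.0462 -0.0301 0.1015
0.662 51 -0.045 -0.0316 0.1012
0.665 56 -0.0451 -0.0345 0.1008
0.668 59 -0.0461 -0.0353 0.1009
0.671 62 -0.0469 -0.0354 0.1011
0.674 57 -0.047 -0.0355 0.1016
0.677 30 -0.0464 -0.0371 0.1008
2354 [ 0.63510056 -0.07317758  0.05400273] [ 0.67251072 -0.00294318  0.06293358]
```

```bash
python3 - <<'E'
from h import *
delta([.656,-.038,.08],79.5)
E
```

```text
t [-0.      0.0566  0.04  ] r [-3.500e-03  1.000e-04  1.415e-01] rows 1.4 pos [ 0.5996 -0.0356  0.1202] [-1.798e+02 -1.000e-02  8.761e+01] w 0.0852 time 12.25
```

Call:
servo_tool(deltas=[1, 0, 0.03, 0, 0, 0, 0.07, 1, 0, 0.0566, 0, 0, 0, 0.1415, 1, 0, 0.0566, 0.04, 0, 0, 0.1415, 1, 0, 0.0566, 0.04, 0, 0, 0.1415, 1, 0, 0.0566, 0.04, 0, 0, 0.1415])

```text
time: 12.75
tcp_pos: [0.6547, -0.0379, 0.0809]
tcp_rot: [-179.7, 0.0, 79.5]
contact_force: [0.2, 1.4, -0.2]
grip_width: 0.0855
```

```bash
python3 - <<'E'
from h import *
delta([.656,-.038,.042],79.5)
E
```

```text
t [0.0002 0.0015 0.0389] r [-0.0047  0.0005  0.0001] rows 0.8 pos [ 0.6547 -0.0379  0.0809] [-1.7973e+02  3.0000e-02  7.9510e+01] w 0.0855 time 12.75
```

Call:
servo_tool(deltas=[1, 0, 0, 0.02, 0, 0, 0, 1, 0, 0, 0.038, 0, 0, 0, 1, 0, 0, 0.038, 0, 0, 0, 1, 0, 0, 0.038, 0, 0, 0])

```text
time: 13.15
tcp_pos: [0.6569, -0.0381, 0.0445]
tcp_rot: [-180.0, 0.0, 79.5]
contact_force: [0.1, 0.2, 0.2]
grip_width: 0.0851
```

```bash
python3 - <<'E'
from h import *
delta([.656,-.038,.042],79.5)
s=ctrl.read_state();print(s['contact_force'],s['wrist_torque'],s['joint_pos'])
d=cam('wrist','w10.png')
E
```

```text
t [-0.0001 -0.0009  0.0025] r [-0.0006  0.0001  0.    ] rows 0.1 pos [ 0.6569 -0.0381  0.0445] [-179.97    0.     79.5 ] w 0.0851 time 13.15
[0.12233745 0.17957828 0.16969628] [-0.00938785 -0.00013437 -0.02323804] [-4.35214307e+00  3.77287775e+01  9.35195805e+01  3.84654653e-04
  4.87859707e+01 -8.38529511e+01]
```

View pics/w10.png

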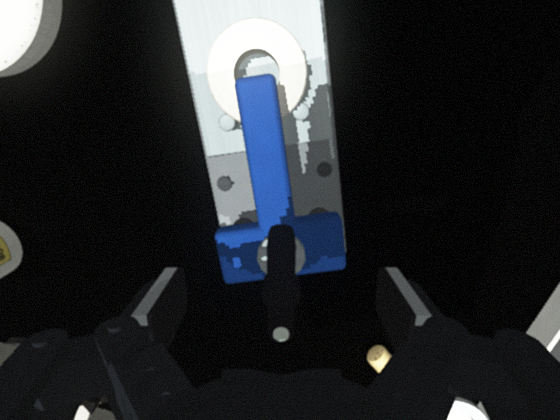

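The bar is upright in the image at column 281, so it's centred between the pads. The ring touches both pins, at (228,121) and (301,112). I'll close on the knob.

Call:
servo_tool(deltas=[-1, 0, -0.001, 0.002, 0, 0, 0, -1, 0, -0.001, 0.002, 0, 0, 0, -1, 0, -0.001, 0.002, 0, 0, 0, -1, 0, -0.001, 0.002, 0, 0, 0, -1, 0, -0.001, 0.002, 0, 0, 0, -1, 0, -0.001, 0.002, 0, 0, 0, -1, 0, -0.001, 0.002, 0, 0, 0, -1, 0, -0.001, 0.002, 0, 0, 0], force=60)

```text
time: 14.0
tcp_pos: [0.6563, -0.038, 0.0425]
tcp_rot: [180.0, 0.0, 79.5]
contact_force: [-1.9, -1.0, 4.3]
grip_width: 0.0109
```

```bash
python3 - <<'E'
from h import *
delta([.656,-.038,.042],79.5)
s=ctrl.read_state();print(s['contact_force'],s['wrist_torque'],s['tau'])
E
```

```text
t [-0.     -0.0003  0.0005] r [ 0.0002  0.     -0.0001] rows 0.0 pos [ 0.6563 -0.038   0.0425] [179.99   0.    79.49] w 0.0109 time 14.0
[-1.94992698 -1.03136579  4.33165685] [-0.13572373  0.24454524 -0.11735686] [  0.71941193 -60.95532417 -21.9305706    0.16108782  -0.40090232
  -0.06996232]
```

Call:
servo_tool(deltas=[-1, 0, 0, 0.0003, 0, 0, 0.1, -1, 0, 0, 0.0006, 0, 0, 0.2, -1, 0, 0, 0.001, 0, 0, 0.3, -1, 0, 0, 0.0013, 0, 0, 0.4])

```text
time: 14.4
tcp_pos: [0.6564, -0.038, 0.0413]
tcp_rot: [180.0, 0.0, 56.4]
contact_force: [-1.8, -0.6, 3.9]
grip_width: 0.011
```

```bash
cat >>h.py <<'E'
def rd():
    s=ctrl.read_state();print('t',round(s['time'],2),'yaw',s['tcp_rot'][2].round(2),'z',s['tcp_pos'].round(4),'F',s['contact_force'].round(1),'M',s['wrist_torque'].round(3),'tau6',s['tau'][5].round(3),'j6',s['joint_pos'][5].round(1),'w',round(s['grip_width'],4))
E
python3 -c "
from h import *
rd()"
```

```text
t 14.4 yaw 56.41 z [ 0.6564 -0.038   0.0413] F [-1.8 -0.6  3.9] M [-0.06   0.264  0.389] tau6 -0.942 j6 -60.7 w 0.011
```

Call:
servo_tool(deltas=[-1, 0, 0, 0.0003, 0, 0, 0.1, -1, 0, 0, 0.0006, 0, 0, 0.2, -1, 0, 0, 0.001, 0, 0, 0.3])

```text
time: 14.7
tcp_pos: [0.6564, -0.0379, 0.0403]
tcp_rot: [180.0, -0.0, 39.2]
contact_force: [-1.7, -1.6, 5.9]
grip_width: 0.0109
```

```bash
python3 -c "
from h import *
rd()"
```

```text
t 14.7 yaw 39.22 z [ 0.6564 -0.0379  0.0403] F [-1.7 -1.6  5.9] M [-0.008  0.251  0.375] tau6 -0.946 j6 -43.5 w 0.0109
```

Call:
servo_tool(deltas=[-1, 0, 0, 0.0003, 0, 0, 0.1, -1, 0, 0, 0.0006, 0, 0, 0.2])

```text
time: 14.9
tcp_pos: [0.6564, -0.0379, 0.0397]
tcp_rot: [180.0, -0.0, 27.8]
contact_force: [-0.6, 0.1, 3.7]
grip_width: 0.0108
```

```bash
python3 -c "
from h import *
rd()"
```

```text
t 14.9 yaw 27.76 z [ 0.6564 -0.0379  0.0397] F [-0.6  0.1  3.7] M [-0.007  0.184  0.348] tau6 -0.942 j6 -32.1 w 0.0108
```

Call:
servo_tool(deltas=[-1, 0, 0, 0.0003, 0, 0, 0.1])

```text
time: 15.0
tcp_pos: [0.6564, -0.0379, 0.0393]
tcp_rot: [180.0, -0.0, 22.0]
contact_force: [-0.7, 0.0, 3.4]
grip_width: 0.0111
```

```bash
python3 -c "
from h import *
rd()"
```

```text
t 15.0 yaw 22.03 z [ 0.6564 -0.0379  0.0393] F [-0.7  0.   3.4] M [-0.007  0.16   0.351] tau6 -0.941 j6 -26.3 w 0.0111
```

Call:
servo_tool(deltas=[-1, 0, 0, 0.0003, 0, 0, 0.1])

```text
time: 15.1
tcp_pos: [0.6565, -0.0379, 0.039]
tcp_rot: [180.0, -0.0, 16.3]
contact_force: [-1.0, 0.2, 4.2]
grip_width: 0.011
```

```bash
python3 -c "
from h import *
rd()"
```

```text
t 15.1 yaw 16.3 z [ 0.6565 -0.0379  0.039 ] F [-1.   0.2  4.2] M [0.008 0.179 0.391] tau6 -0.94 j6 -20.6 w 0.011
```

Call:
servo_tool(deltas=[-1, 0, 0, 0.0003, 0, 0, 0.1])

```text
time: 15.2
tcp_pos: [0.6565, -0.0379, 0.0387]
tcp_rot: [180.0, -0.0, 10.6]
contact_force: [-1.3, 0.1, 3.8]
grip_width: 0.011
```

```bash
python3 -c "
from h import *
rd()"
```

```text
t 15.2 yaw 10.57 z [ 0.6565 -0.0379  0.0387] F [-1.3  0.1  3.8] M [-0.016  0.167  0.409] tau6 -0.94 j6 -14.9 w 0.011
```

Call:
servo_tool(deltas=[-1, 0, 0, 0.0003, 0, 0, 0.1])

```text
time: 15.3
tcp_pos: [0.6565, -0.0379, 0.0384]
tcp_rot: [180.0, -0.0, 4.8]
contact_force: [-0.1, -0.2, 4.5]
grip_width: 0.0106
```

```bash
python3 -c "
from h import *
rd()"
```

```text
t 15.3 yaw 4.84 z [ 0.6565 -0.0379  0.0384] F [-0.1 -0.2  4.5] M [-0.039  0.065  0.367] tau6 -0.939 j6 -9.2 w 0.0106
```

Call:
servo_tool(deltas=[-1, 0, 0, 0.0003, 0, 0, 0.1])

```text
time: 15.4
tcp_pos: [0.6565, -0.0379, 0.0381]
tcp_rot: [180.0, -0.0, -0.9]
contact_force: [-0.4, -1.6, 3.3]
grip_width: 0.0107
```

```bash
python3 -c "
from h import *
rd()"
```

```text
t 15.4 yaw -0.89 z [ 0.6565 -0.0379  0.0381] F [-0.4 -1.6  3.3] M [-0.044  0.106  0.423] tau6 -0.938 j6 -3.4 w 0.0107
```

Call:
servo_tool(deltas=[-1, 0, 0, 0.0003, 0, 0, 0.1])

```text
time: 15.5
tcp_pos: [0.6565, -0.0379, 0.0378]
tcp_rot: [180.0, -0.0, -6.6]
contact_force: [-0.8, -0.4, 3.7]
grip_width: 0.0106
```

```bash
python3 -c "
from h import *
rd()"
```

```text
t 15.5 yaw -6.62 z [ 0.6565 -0.0379  0.0378] F [-0.8 -0.4  3.7] M [-0.056  0.124  0.398] tau6 -0.938 j6 2.3 w 0.0106
```

Call:
servo_tool(deltas=[-1, 0, 0, 0.0003, 0, 0, 0.1])

```text
time: 15.6
tcp_pos: [0.6566, -0.0379, 0.0375]
tcp_rot: [180.0, -0.0, -12.3]
contact_force: [-1.3, -1.2, 2.7]
grip_width: 0.0109
```

```bash
python3 -c "
from h import *
rd()"
```

```text
t 15.6 yaw -12.34 z [ 0.6566 -0.0379  0.0375] F [-1.3 -1.2  2.7] M [-0.082  0.023  0.44 ] tau6 -0.937 j6 8.0 w 0.0109
```

Call:
servo_tool(deltas=[-1, 0, 0, 0.0003, 0, 0, 0.1])

```text
time: 15.7
tcp_pos: [0.6566, -0.0379, 0.0372]
tcp_rot: [180.0, -0.0, -18.1]
contact_force: [-0.1, -1.1, 3.7]
grip_width: 0.0111
```

```bash
python3 -c "
from h import *
rd()"
```

```text
t 15.7 yaw -18.08 z [ 0.6566 -0.0379  0.0372] F [-0.1 -1.1  3.7] M [-0.103  0.048  0.403] tau6 -0.937 j6 13.8 w 0.0111
```

Call:
servo_tool(deltas=[-1, 0, 0, 0.0004, 0, 0, 0.1])

```text
time: 15.8
tcp_pos: [0.6566, -0.0379, 0.0368]
tcp_rot: [180.0, -0.0, -23.8]
contact_force: [-1.1, -0.8, 3.5]
grip_width: 0.0107
```

```bash
python3 -c "
from h import *
rd()"
```

```text
t 15.8 yaw -23.8 z [ 0.6566 -0.0379  0.0368] F [-1.1 -0.8  3.5] M [-0.079  0.091  0.418] tau6 -0.941 j6 19.5 w 0.0107
```

Call:
servo_tool(deltas=[-1, 0, 0, 0.0003, 0, 0, 0.1])

```text
time: 15.9
tcp_pos: [0.6566, -0.0379, 0.0365]
tcp_rot: [-180.0, -0.0, -29.5]
contact_force: [-1.3, 0.2, 3.0]
grip_width: 0.0111
```

```bash
python3 -c "
from h import *
rd()"
```

```text
t 15.9 yaw -29.53 z [ 0.6566 -0.0379  0.0365] F [-1.3  0.2  3. ] M [-0.108  0.047  0.345] tau6 -0.938 j6 25.2 w 0.0111
```

Call:
servo_tool(deltas=[-1, 0, 0, 0.0003, 0, 0, 0.1])

```text
time: 16.0
tcp_pos: [0.6566, -0.0379, 0.0362]
tcp_rot: [-180.0, -0.1, -35.3]
contact_force: [-0.2, -0.3, 2.7]
grip_width: 0.011
```

```bash
python3 -c "
from h import *
rd()"
```

```text
t 16.0 yaw -35.26 z [ 0.6566 -0.0379  0.0362] F [-0.2 -0.3  2.7] M [-0.049  0.015  0.366] tau6 -0.937 j6 30.9 w 0.011
```

Call:
servo_tool(deltas=[-1, 0, 0, 0.0003, 0, 0, 0.1])

```text
time: 16.1
tcp_pos: [0.6566, -0.0379, 0.0359]
tcp_rot: [-180.0, -0.1, -41.0]
contact_force: [-0.1, -0.5, 3.2]
grip_width: 0.0109
```

```bash
python3 -c "
from h import *
rd()"
```

```text
t 16.1 yaw -40.99 z [ 0.6566 -0.0379  0.0359] F [-0.1 -0.5  3.2] M [-0.104  0.045  0.4  ] tau6 -0.936 j6 36.7 w 0.0109
```

Call:
servo_tool(deltas=[-1, 0, 0, 0.0003, 0, 0, 0.1])

```text
time: 16.2
tcp_pos: [0.6567, -0.038, 0.0356]
tcp_rot: [-180.0, -0.1, -46.7]
contact_force: [-0.1, -0.7, 2.5]
grip_width: 0.0112
```

```bash
python3 -c "
from h import *
rd()"
```

```text
t 16.2 yaw -46.72 z [ 0.6567 -0.038   0.0356] F [-0.1 -0.7  2.5] M [-0.104  0.074  0.374] tau6 -0.937 j6 42.4 w 0.0112
```

Call:
servo_tool(deltas=[-1, 0, 0, 0.0003, 0, 0, 0.1])

```text
time: 16.3
tcp_pos: [0.6567, -0.038, 0.0352]
tcp_rot: [-180.0, -0.1, -52.5]
contact_force: [0.1, -0.9, 2.6]
grip_width: 0.011
```

```bash
python3 -c "
from h import *
rd()"
```

```text
t 16.3 yaw -52.45 z [ 0.6567 -0.038   0.0352] F [ 0.1 -0.9  2.6] M [-0.113  0.018  0.418] tau6 -0.935 j6 48.1 w 0.011
```

Call:
servo_tool(deltas=[-1, 0, 0, 0.0003, 0, 0, 0.1])

```text
time: 16.4
tcp_pos: [0.6567, -0.038, 0.0349]
tcp_rot: [-180.0, -0.1, -58.2]
contact_force: [-0.1, -1.9, 2.3]
grip_width: 0.0107
```

```bash
python3 -c "
from h import *
rd()"
```

```text
t 16.4 yaw -58.18 z [ 0.6567 -0.038   0.0349] F [-0.1 -1.9  2.3] M [-0.098 -0.022  0.383] tau6 -0.935 j6 53.9 w 0.0107
```

Call:
servo_tool(deltas=[-1, 0, 0, 0.0003, 0, 0, 0.1])

```text
time: 16.5
tcp_pos: [0.6567, -0.038, 0.0346]
tcp_rot: [-180.0, -0.1, -63.9]
contact_force: [0.8, -0.1, 2.7]
grip_width: 0.0111
```

```bash
python3 -c "
from h import *
rd()"
```

```text
t 16.5 yaw -63.91 z [ 0.6567 -0.038   0.0346] F [ 0.8 -0.1  2.7] M [-0.152 -0.081  0.394] tau6 -0.934 j6 59.6 w 0.0111
```

Call:
servo_tool(deltas=[-1, 0, 0, 0.0003, 0, 0, 0.1])

```text
time: 16.6
tcp_pos: [0.6567, -0.038, 0.0343]
tcp_rot: [-180.0, -0.0, -69.6]
contact_force: [0.9, -1.2, 1.7]
grip_width: 0.0111
```

```bash
python3 -c "
from h import *
rd()"
```

```text
t 16.6 yaw -69.64 z [ 0.6567 -0.038   0.0343] F [ 0.9 -1.2  1.7] M [-0.113 -0.044  0.339] tau6 -0.934 j6 65.3 w 0.0111
```

Call:
servo_tool(deltas=[-1, 0, 0, 0.0003, 0, 0, 0.1])

```text
time: 16.7
tcp_pos: [0.6567, -0.038, 0.034]
tcp_rot: [-180.0, -0.0, -75.4]
contact_force: [0.3, -0.6, 2.2]
grip_width: 0.0115
```

```bash
python3 -c "
from h import *
rd()"
```

```text
t 16.7 yaw -75.36 z [ 0.6567 -0.038   0.034 ] F [ 0.3 -0.6  2.2] M [-0.168  0.025  0.43 ] tau6 -0.886 j6 71.1 w 0.0115
```

Call:
servo_tool(deltas=[-1, 0, 0, 0.0002, 0, 0, 0.05])

```text
time: 16.8
tcp_pos: [0.6568, -0.038, 0.0339]
tcp_rot: [-179.9, -0.0, -78.2]
contact_force: [0.5, -1.8, 3.3]
grip_width: 0.0111
```

```bash
python3 -c "
from h import *
rd()
d=cam('wrist','w11.png');rd()"
```

```text
t 16.8 yaw -78.19 z [ 0.6568 -0.038   0.0339] F [ 0.5 -1.8  3.3] M [-0.148  0.024  0.527] tau6 0.245 j6 73.9 w 0.0111
t 16.85 yaw -78.27 z [ 0.6567 -0.0381  0.0339] F [-0.3 -1.9  2.3] M [-0.234 -0.039  0.286] tau6 0.308 j6 74.0 w 0.0109
```

View pics/w11.png

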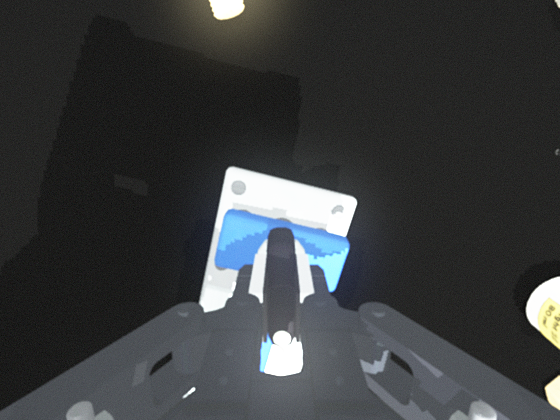

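Call:
servo_tool(deltas=[-1, 0, 0, 0.0003, 0, 0, 0.1])

```text
time: 16.95
tcp_pos: [0.6568, -0.0381, 0.0336]
tcp_rot: [-179.9, -0.0, -83.8]
contact_force: [0.9, -1.4, 2.6]
grip_width: 0.0108
```

```bash
python3 -c "
from h import *
rd()"
```

```text
t 16.95 yaw -83.76 z [ 0.6568 -0.0381  0.0336] F [ 0.9 -1.4  2.6] M [-0.214  0.083  0.534] tau6 -1.535 j6 79.4 w 0.0108
```

Call:
servo_tool(deltas=[-1, 0, 0, 0.0003, 0, 0, 0.1])

```text
time: 17.05
tcp_pos: [0.6568, -0.0381, 0.0333]
tcp_rot: [-179.9, -0.0, -89.6]
contact_force: [1.2, -0.5, 3.2]
grip_width: 0.0107
```

```bash
python3 -c "
from h import *
rd()"
```

```text
t 17.05 yaw -89.61 z [ 0.6568 -0.0381  0.0333] F [ 1.2 -0.5  3.2] M [-0.254  0.074  0.597] tau6 -0.861 j6 85.3 w 0.0107
```

Call:
servo_tool(deltas=[-1, 0, 0, 0.0001, 0, 0, 0.03])

```text
time: 17.15
tcp_pos: [0.6568, -0.0381, 0.0332]
tcp_rot: [-179.9, -0.0, -91.3]
contact_force: [0.8, -0.7, 3.5]
grip_width: 0.0108
```

```bash
python3 -c "
from h import *
rd()"
```

```text
t 17.15 yaw -91.28 z [ 0.6568 -0.0381  0.0332] F [ 0.8 -0.7  3.5] M [-0.225  0.007  0.529] tau6 0.746 j6 87.0 w 0.0108
```

Call:
servo_tool(deltas=[-1, 0, 0, 0.0001, 0, 0, 0.03])

```text
time: 17.25
tcp_pos: [0.6568, -0.0381, 0.0331]
tcp_rot: [-179.9, -0.0, -92.9]
contact_force: [-0.0, -1.7, 2.9]
grip_width: 0.0106
```

```bash
python3 -c "
from h import *
rd()"
```

```text
t 17.25 yaw -92.89 z [ 0.6568 -0.0381  0.0331] F [-0.  -1.7  2.9] M [-0.239  0.112  0.494] tau6 0.171 j6 88.6 w 0.0106
```

Call:
servo_tool(deltas=[-1, 0, 0, 0.0001, 0, 0, 0.03])

```text
time: 17.35
tcp_pos: [0.6568, -0.0381, 0.033]
tcp_rot: [-179.9, -0.0, -94.6]
contact_force: [0.9, -1.1, 2.7]
grip_width: 0.0109
```

```bash
python3 -c "
from h import *
rd()"
```

```text
t 17.35 yaw -94.61 z [ 0.6568 -0.0381  0.033 ] F [ 0.9 -1.1  2.7] M [-0.197  0.043  0.497] tau6 0.13 j6 90.3 w 0.0109
```

Call:
servo_tool(deltas=[-1, 0, 0, 0.0001, 0, 0, 0.03])

```text
time: 17.45
tcp_pos: [0.6568, -0.0381, 0.0329]
tcp_rot: [-179.9, -0.0, -96.3]
contact_force: [1.6, -1.9, 4.3]
grip_width: 0.011
```

```bash
python3 -c "
from h import *
rd()"
```

```text
t 17.45 yaw -96.32 z [ 0.6568 -0.0381  0.0329] F [ 1.6 -1.9  4.3] M [-0.227  0.071  0.516] tau6 0.132 j6 92.0 w 0.011
```

Call:
servo_tool(deltas=[-1, 0, 0, 0.0001, 0, 0, 0.03, -1, 0, 0, 0.0002, 0, 0, 0.06, -1, 0, 0, 0.0003, 0, 0, 0.09, -1, 0, 0, 0.0004, 0, 0, 0.12, -1, 0, 0, 0.0005, 0, 0, 0.15, -1, 0, 0, 0.0006, 0, 0, 0.18, -1, 0, 0, 0.0007, 0, 0, 0.21, -1, 0, 0, 0.0008, 0, 0, 0.24])

```text
time: 18.25
tcp_pos: [0.6569, -0.0382, 0.0322]
tcp_rot: [-179.9, -0.0, -110.1]
contact_force: [0.6, -1.8, 3.4]
grip_width: 0.0106
```

```bash
python3 -c "
from h import *
rd()"
```

```text
t 18.25 yaw -110.07 z [ 0.6569 -0.0382  0.0322] F [ 0.6 -1.8  3.4] M [-0.281  0.113  0.544] tau6 0.163 j6 105.8 w 0.0106
```

Call:
servo_tool(deltas=[-1, 0, 0, 0.0001, 0, 0, 0.03, -1, 0, 0, 0.0002, 0, 0, 0.06, -1, 0, 0, 0.0003, 0, 0, 0.09, -1, 0, 0, 0.0004, 0, 0, 0.12])

```text
time: 18.65
tcp_pos: [0.6568, -0.0382, 0.0318]
tcp_rot: [-179.9, -0.0, -116.9]
contact_force: [1.0, -1.9, 3.8]
grip_width: 0.0108
```

```bash
python3 -c "
from h import *
rd()"
```

```text
t 18.65 yaw -116.95 z [ 0.6568 -0.0382  0.0318] F [ 1.  -1.9  3.8] M [-0.295  0.2    0.617] tau6 0.179 j6 112.6 w 0.0108
```

Call:
servo_tool(deltas=[-1, 0, 0, 0.0001, 0, 0, 0.03, -1, 0, 0, 0.0002, 0, 0, 0.06, -1, 0, 0, 0.0003, 0, 0, 0.09, -1, 0, 0, 0.0004, 0, 0, 0.12, -1, 0, 0, 0.0005, 0, 0, 0.15, -1, 0, 0, 0.0006, 0, 0, 0.18])

```text
time: 19.25
tcp_pos: [0.6568, -0.0382, 0.0313]
tcp_rot: [-179.9, 0.0, -127.3]
contact_force: [1.1, -2.7, 3.2]
grip_width: 0.0113
```

```bash
python3 -c "
from h import *
rd()
d=cam('wrist','w12.png');rd()"
```

```text
t 19.25 yaw -127.25 z [ 0.6568 -0.0382  0.0313] F [ 1.1 -2.7  3.2] M [-0.282  0.212  0.678] tau6 0.202 j6 123.0 w 0.0113
t 19.3 yaw -127.35 z [ 0.6568 -0.0382  0.0313] F [-0.4 -2.   4.1] M [-0.292  0.213  0.528] tau6 0.46 j6 123.0 w 0.0108
```

I'll reverse slightly and come forward again. The mean of the moments in the two directions gives the clamping moment without the friction.

Call:
servo_tool(deltas=[-1, 0, 0, -0.0001, 0, 0, -0.03, -1, 0, 0, -0.0002, 0, 0, -0.06])

```text
time: 19.5
tcp_pos: [0.6569, -0.0382, 0.0314]
tcp_rot: [-179.9, 0.0, -123.8]
contact_force: [1.1, -2.4, 3.9]
grip_width: 0.0108
```

```bash
python3 -c "
from h import *
rd()"
```

```text
t 19.5 yaw -123.79 z [ 0.6569 -0.0382  0.0314] F [ 1.1 -2.4  3.9] M [-0.35   0.164 -0.212] tau6 0.203 j6 119.4 w 0.0108
```

Call:
servo_tool(deltas=[-1, 0, 0, -0.0001, 0, 0, -0.03])

```text
time: 19.6
tcp_pos: [0.6568, -0.0382, 0.0315]
tcp_rot: [-179.9, 0.0, -122.1]
contact_force: [1.0, -1.6, 4.2]
grip_width: 0.0104
```

```bash
python3 -c "
from h import *
rd()"
```

```text
t 19.6 yaw -122.08 z [ 0.6568 -0.0382  0.0315] F [ 1.  -1.6  4.2] M [-0.329  0.083 -0.199] tau6 0.183 j6 117.7 w 0.0104
```

Call:
servo_tool(deltas=[-1, 0, 0, -0.0001, 0, 0, -0.03])

```text
time: 19.7
tcp_pos: [0.6568, -0.0382, 0.0316]
tcp_rot: [-179.9, 0.0, -120.4]
contact_force: [1.3, -2.1, 3.5]
grip_width: 0.0108
```

```bash
python3 -c "
from h import *
rd()"
```

```text
t 19.7 yaw -120.36 z [ 0.6568 -0.0382  0.0316] F [ 1.3 -2.1  3.5] M [-0.317  0.123 -0.201] tau6 0.178 j6 116.0 w 0.0108
```

Call:
servo_tool(deltas=[-1, 0, 0, -0.0001, 0, 0, -0.03])

```text
time: 19.8
tcp_pos: [0.6569, -0.0381, 0.0317]
tcp_rot: [-179.9, 0.0, -118.6]
contact_force: [2.0, -3.0, 3.5]
grip_width: 0.011
```

```bash
python3 -c "
from h import *
rd()"
```

```text
t 19.8 yaw -118.64 z [ 0.6569 -0.0381  0.0317] F [ 2.  -3.   3.5] M [-0.319  0.132 -0.251] tau6 0.175 j6 114.3 w 0.011
```

Call:
servo_tool(deltas=[-1, 0, 0, 0.0001, 0, 0, 0.03, -1, 0, 0, 0.0002, 0, 0, 0.06])

```text
time: 20.0
tcp_pos: [0.6568, -0.0382, 0.0315]
tcp_rot: [-179.9, 0.0, -122.1]
contact_force: [0.4, -2.2, 4.5]
grip_width: 0.0108
```

```bash
python3 -c "
from h import *
rd()"
```

```text
t 20.0 yaw -122.1 z [ 0.6568 -0.0382  0.0315] F [ 0.4 -2.2  4.5] M [-0.319  0.176  0.583] tau6 0.159 j6 117.8 w 0.0108
```

Call:
servo_tool(deltas=[-1, 0, 0, 0.0001, 0, 0, 0.03])

```text
time: 20.1
tcp_pos: [0.6568, -0.0382, 0.0314]
tcp_rot: [-179.9, 0.0, -123.8]
contact_force: [0.9, -1.1, 4.2]
grip_width: 0.011
```

```bash
python3 -c "
from h import *
rd()"
```

```text
t 20.1 yaw -123.81 z [ 0.6568 -0.0382  0.0314] F [ 0.9 -1.1  4.2] M [-0.341  0.199  0.655] tau6 0.192 j6 119.5 w 0.011
```

Call:
servo_tool(deltas=[-1, 0, 0, 0.0001, 0, 0, 0.03])

```text
time: 20.2
tcp_pos: [0.6569, -0.0382, 0.0313]
tcp_rot: [-179.9, 0.0, -125.5]
contact_force: [1.1, -1.2, 4.3]
grip_width: 0.0109
```

```bash
python3 -c "
from h import *
rd()"
```

```text
t 20.2 yaw -125.53 z [ 0.6569 -0.0382  0.0313] F [ 1.1 -1.2  4.3] M [-0.307  0.191  0.618] tau6 0.197 j6 121.2 w 0.0109
```

The clamping moment comes out at about 0.20 N m, which is roughly 65 N on the foot and mid-window. I'll release and retreat straight up.

Call:
servo_tool(deltas=[1, 0, 0, 0, 0, 0, 0, 1, 0, 0, 0, 0, 0, 0, 1, 0, 0, 0, 0, 0, 0, 1, 0, 0, 0, 0, 0, 0, 1, 0, 0, 0, 0, 0, 0, 1, 0, 0, 0, 0, 0, 0, 1, 0, 0, -0.02, 0, 0, 0, 1, 0, 0, -0.06, 0, 0, 0])

```text
time: 21.0
tcp_pos: [0.6534, -0.0377, 0.0883]
tcp_rot: [179.7, -0.2, -125.6]
contact_force: [0.8, 0.5, 0.2]
grip_width: 0.0852
```

Call:
servo_tool(deltas=[1, 0, 0, -0.04, 0, 0, 0, 1, 0, 0, -0.08, 0, 0, 0, 1, 0, 0, -0.1, 0, 0, 0, 1, 0, 0, -0.1, 0, 0, 0])

```text
time: 21.4
tcp_pos: [0.6586, -0.038, 0.1951]
tcp_rot: [-179.7, 0.2, -125.6]
contact_force: [0.3, -0.1, -0.3]
grip_width: 0.0853
```

```bash
python3 - <<'E'
from h import *
rd()
d=cam('scene');im=d['image'];cv2.imwrite('pics/s13.png',cv2.cvtColor(cv2.resize(im[180:300,180:360],None,fx=4,fy=4,interpolation=cv2.INTER_CUBIC),cv2.COLOR_RGB2BGR))
d=cam('wrist','w13.png')
E
```

```text
t 21.4 yaw -125.61 z [ 0.6586 -0.038   0.1951] F [ 0.3 -0.1 -0.3] M [ 0.024 -0.089 -0.022] tau6 0.0 j6 121.3 w 0.0853
```

View pics/s13.png

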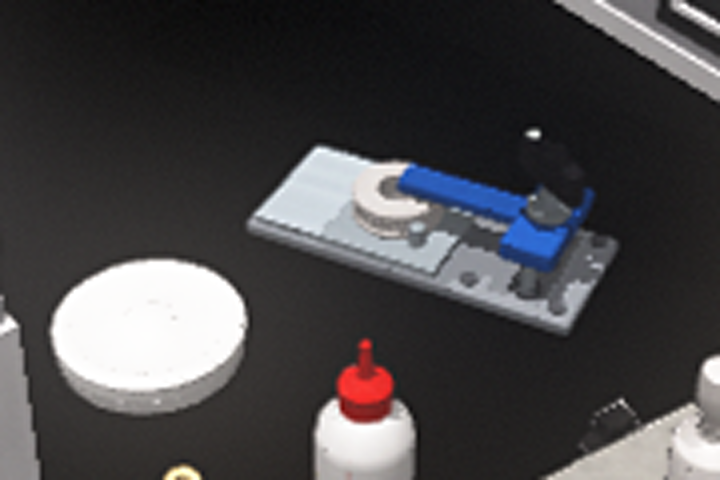

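View pics/w13.png

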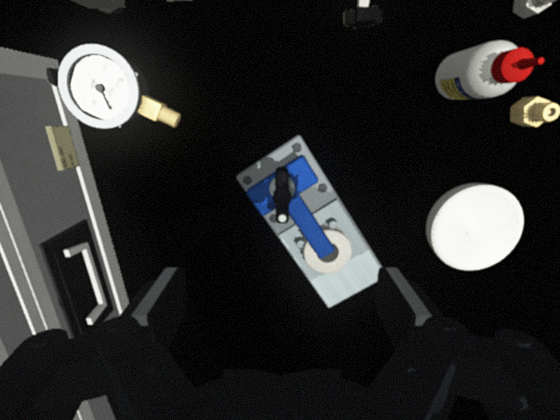

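The scene view shows the ring flat under the jaw tip at (395,195), against the pins, with the bystanders in place. In the wrist view the bar at (282,195) still stands at the tool angle where I let go, so the knob has not turned back.

```bash
python3 -c "
from h import *
print(ctrl.finish_job())"
```

```text
the job is handed in; nothing more can be done
None
```

The ring gauge is clamped in the fixture and the job is handed in at about 21.5 s of the 64 s allowed. No verdict is reported.

**What I did**
- **Ring:** I gripped it, set it on the plate and slid it back until it stopped against both pins. The push reached 12 N with almost no sideways force, and the ring ended about 1 mm from the estimated nest.
- **Knob:** I turned it clockwise in small steps. First touch showed about 2.65 rad after the start, at tool yaw near −73°. I stopped at −125.5°, roughly 52° past touch, then released and backed off straight up. I went to −127° and backed off about 9° partway, for a torque check.

**Last checks**
- **Clamp force:** turning back and forth gave a clamping moment of about 0.20 N m without friction. That is roughly 65 N on the foot, inside the 42–88 N window. One-way torque readings alone scattered from about 60 to 85 N.
- **Final pictures:** the ring lies flat against the pins, the knob stayed where I left it, and the bystanders look unmoved.

**What disagreed**
- **Fingertips:** they sit about 36 mm above the reported TCP. The first grasp closed in the air above the ring without touching it; I corrected for the offset after that.
- **Turn past the bite:** if the bite came 15° after touch, the added turn was about 37°, a little under the 45° asked for. I stopped there because the torque check already put the force mid-window.

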